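# Load and shut the wash cassette

### The arm

A 6-joint arm with a two-finger parallel gripper is mounted at the origin on the work surface. World frame = base frame: x ahead of the robot, y to its left, z up, the work surface at z = 0. Lengths are in m, angles in degrees, forces in N, time in s.
With the tool pointing down it reaches from about 0.25 to 0.725 m from the base axis. Payload 9.7 kg.
Tool frame: the origin (TCP) lies between the finger pads; the fingertips stand 17 mm ahead of it and the grasp point (between the pads) lies 2 mm behind it; z points along the fingers, y is the direction in which the jaws open and shut (so a half turn about z gives the same grasp; the last joint's range is limited). The gripper opens to 85 mm and grips with 20 to 120 N. Pads are 22 mm wide; open, the fingers measure 114 mm over their backs; the gripper's body (76 mm by 85 mm) begins 54 mm behind the grasp point. The pads swing forward as they close: fully open they stand 13 mm farther back than shut.
Start: joints at [-70.588, 4.979, 10.078, 95.1, 0, 90], TCP at [0.183, -0.519, 0.248] pointing down, gripper open.
Joint ranges: [-179.16, 179.16], [-48.56, 103.87], [-65.8, 70.77], [-126.05, 130.52], [-82.76, 87.17], [-180, 180]. Speed limits (degrees/s): [127.2, 127.2, 147.25, 180, 180, 180].

### API

Orientations are given as [roll, pitch, yaw] about the fixed x, y, z axes, in that order (R = Rz(yaw) Ry(pitch) Rx(roll)).
In Python, from workcell import monitor, cams, order gives the robot as it stands. The module is installed in compiled form; this text tells all that it offers.
- The arm moves only by the shell command python3 -m handwheel 'ROWS' [OPENING] [FORCE]. ROWS is JSON, a list of rows, each a list of 6 numbers: the shift along the tool's x, y, z in m, then the turn, a rotation vector about the tool's x, y, z in degrees. In form: [[tx, ty, tz, wx, wy, wz], ...]. A call has exactly 8 rows; each row shifts and turns the commanded pose from where the row before left it, along the tool's axes as they then stand; what a row does not reach is not made up. A row lasts 1/12 s, in which the tool goes at most 41.7 mm and 7.16 degrees, less where a joint would pass 70% of its speed; a pose out of reach is approached as far as the arm can. A call is refused whole if a number of a shift passes 0.0417 or a number of a turn 7.16, either way. A call with a gripper value outside its range is refused whole. OPENING is the opening, from -1 (shut) to 1 (fully open), set as the call begins (- or left out, the last holds). The fingers move at their own pace and stop on an object; FORCE is the grip in N (left out, the last holds). Time passes only in rows, so rows that do not move let the fingers close, or fill a call up. It gives the time, the measured TCP pose, the force and the opening at its end, in the units of the state.
- monitor.get_obs(): the state, without advancing time (a new reading comes with each control period).
- cams.camera(name): name is "scene" or "top"; returns a dict with "img" (420x560x3 uint8, red, green, blue), "depth" (420x560 float32, m along the optical axis (not along the pixel's ray), 0 where there is no reading), "fx", "fy", "cx", "cy" (pixels), "rvec" (rotation vector, rad) and "tvec" (3), from world to camera coordinates, as OpenCV has them. Camera axes: x right, y down, z forward; pixel columns grow to the right and rows downward; lengths in m; the calibration is good to about 2 mm. A picture is of the moment at which its call begins.
- order.job_done(): hands the job in, once; it reports no verdict.
The state is a dict: "time": time; "q": joint angles; "qd": joint speeds; "joint_efforts": joint torques, N m; "ee_pos": TCP position; "tcp_rot": TCP orientation; "wrist_force": force on the tool from outside, world axes, zero at the start; "torque": the same for the moment, N m; "opening": finger opening in m.
Only numpy, scipy, OpenCV 4.12 (cv2) and the standard library are available. Lean on these libraries where they do the work, as an engineer would, in place of code of your own. Each camera call takes 0.05 s, during which the arm holds its last target. There are 200 camera calls.

### The job

The evaporator has been stripped and its small parts must go to the washer: lay every stir bar on the bench in a slot of its own in the cassette's dark grey insert, and put all the fittings that are out (glass stopper, blue screw cap, red joint clip, hose elbow, stopcock key) into the open bay beside it, below the rim. Only when everything is in, swing the cover over and press it down until the catch snaps and holds it shut. Leave the other things on the bench where they are.

Things in the scene. Friction and masses are not known exactly. Their poses are not given: they have to be found in the camera images.
- cassette: stainless wash cassette, fixed; open tray 255 (own x) by 226 (y) by 60 mm high, walls 3 mm, floor at z 3. Origin under its centre; x points away from the robot (within 0.15 rad), z up. Bay: x -46 to 124, y -110 to 110 mm. Divider at x -48, top 53. Dark grey insert: x -125 to -50, deck z 44, four slots. Cover hinged on the -y wall; the catch juts 28 mm from the middle of the +y wall, top 69
- slot1 (a point): centre of the floor of slot 1 (cassette y = -67.5 mm, z = 34 mm) in the pocket insert; the slot is 63 mm long along cassette x, 19 mm wide, 10 mm deep, and takes one stir bar lying flat; slots are 45 mm apart
- slot2 (a point): centre of the floor of slot 2 (cassette y = -22.5 mm, z = 34 mm) in the pocket insert; the slot is 63 mm long along cassette x, 19 mm wide, 10 mm deep, and takes one stir bar lying flat; slots are 45 mm apart
- slot3 (a point): centre of the floor of slot 3 (cassette y = 22.5 mm, z = 34 mm) in the pocket insert; the slot is 63 mm long along cassette x, 19 mm wide, 10 mm deep, and takes one stir bar lying flat; slots are 45 mm apart
- slot4 (a point): centre of the floor of slot 4 (cassette y = 67.5 mm, z = 34 mm) in the pocket insert; the slot is 63 mm long along cassette x, 19 mm wide, 10 mm deep, and takes one stir bar lying flat; slots are 45 mm apart
- cover (a joint): angle of the perforated steel cover (252 by 226 by 3 mm), rad: 0 shut, 1.57 upright, 2.1 at most. Starts leaning open to cassette -y; the stiff hinge holds it. Pushed inward past about 1.1 rad it slowly sinks by itself onto the spring catch and rests at about 0.07; pressing its free edge with 5 to 8 N snaps it under the catch, which holds it below 0.02. A firm pull up frees it
- cover_hinge (a point): middle of the hinge line: cassette (0, -113, 62) mm; the line runs along cassette x
- cover_press (a point): point on the cover's upper (outer) face, 200 mm from the hinge line and 26 mm in from the free edge, midway along the cover: where to press when it is down. Cover upper face when shut: cassette z = 65 mm. Site z is the outward normal of that face
- stopper: ground-glass stopper, clear, 46 mm tall: flat round head 36 mm across and 14 mm thick, on which it stands upside down, and a cone (30 mm at the head, 27 mm at the end) pointing up. Own z along its axis, head at -z; origin on the axis 30 mm above the head's flat face (16 mm above the head's inner side), in the cone, to be gripped there. A fitting, may be absent
- screw_cap: blue screw cap, plain disc 40 mm across and 24 mm tall, lying flat; origin at its centre, own z along its axis. A fitting, may be absent
- joint_clip: red plastic joint clip: flat C, 40 mm along own x by 42 mm along own y, 18 mm tall along own z, bars 6 mm thick, open at +x; origin at its centre, 9 mm above the bench. Grip across y. A fitting, may be absent
- hose_elbow: hose elbow: grey nut 20 (own x) by 22 by 22 mm, origin at its centre (11 mm above the bench), with a white barbed tube 10 to 12 mm thick leaving it along +x to 26 mm, then bending to own +y out to 33 mm. Grip the nut across y. A fitting, may be absent
- stopcock_key: white stopcock key: round barrel 16 mm thick lying along own x from -14 to +34 mm, and a cross handle 12 by 44 (y) by 16 mm at x = -20 mm; origin on the barrel's axis, 8 mm above the bench. Grip the barrel across y at the origin. A fitting, may be absent
- stir_bar1: white stir bar, 50 mm long along own x, eight-sided, 12 mm thick across flats (13 mm over the corners); origin at its centre, 6 mm above the bench. May be absent
- stir_bar2: white stir bar, 50 mm long along own x, eight-sided, 12 mm thick across flats (13 mm over the corners); origin at its centre, 6 mm above the bench. May be absent
- stir_bar3: white stir bar, 50 mm long along own x, eight-sided, 12 mm thick across flats (13 mm over the corners); origin at its centre, 6 mm above the bench. May be absent
- stir_bar4: white stir bar, 50 mm long along own x, eight-sided, 12 mm thick across flats (13 mm over the corners); origin at its centre, 6 mm above the bench. May be absent
- dish: flat glass dish 60 mm across, 14 mm tall, origin under its centre; leave alone
- cork_ring: cork flask ring 70 mm across, 24 mm tall, origin under its centre; leave alone
- sample_jar: amber jar with black lid, 44 mm across, 56 mm tall, origin under its centre; leave alone
- reagent_bottle: amber bottle with blue cap, 56 mm across, 95 mm tall; leave alone
- wash_bottle: white bottle with red cap, 68 mm across, 165 mm tall, at the left; leave alone
- tweezers: steel tweezers 130 mm long, 9 mm thick, lying beyond the parts; leave alone
- timer: white bench timer 50 by 70 by 22 mm; leave alone
There are look-alikes about, which are no part of the job. There is more than one size of the screw_cap; the one meant has the size given above.

How it is judged (in metres and radians):
On the way, in this order (a step that is already met when the one before it is completed fails the run):
1. every stir bar lies in a slot and every fitting in the bay, the cover still open (x of stopper in the frame of cassette between -0.046 and 0.124 m and y of stopper in the frame of cassette between -0.11 and 0.11 m and z of stopper in the frame of cassette between 0.003 and 0.06 m and x of screw_cap in the frame of cassette between -0.046 and 0.124 m and y of screw_cap in the frame of cassette between -0.11 and 0.11 m and z of screw_cap in the frame of cassette between 0.003 and 0.06 m and x of joint_clip in the frame of cassette between -0.046 and 0.124 m and y of joint_clip in the frame of cassette between -0.11 and 0.11 m and z of joint_clip in the frame of cassette between 0.003 and 0.06 m and x of hose_elbow in the frame of cassette between -0.046 and 0.124 m and y of hose_elbow in the frame of cassette between -0.11 and 0.11 m and z of hose_elbow in the frame of cassette between 0.003 and 0.06 m and x of stopcock_key in the frame of cassette between -0.046 and 0.124 m and y of stopcock_key in the frame of cassette between -0.11 and 0.11 m and z of stopcock_key in the frame of cassette between 0.003 and 0.06 m and z of stir_bar1 in the frame of cassette between 0.034 and 0.045 m and (horizontal distance between stir_bar1 and slot1 below 0.012 m or horizontal distance between stir_bar1 and slot2 below 0.012 m or horizontal distance between stir_bar1 and slot3 below 0.012 m or horizontal distance between stir_bar1 and slot4 below 0.012 m) and z of stir_bar2 in the frame of cassette between 0.034 and 0.045 m and (horizontal distance between stir_bar2 and slot1 below 0.012 m or horizontal distance between stir_bar2 and slot2 below 0.012 m or horizontal distance between stir_bar2 and slot3 below 0.012 m or horizontal distance between stir_bar2 and slot4 below 0.012 m) and z of stir_bar3 in the frame of cassette between 0.034 and 0.045 m and (horizontal distance between stir_bar3 and slot1 below 0.012 m or horizontal distance between stir_bar3 and slot2 below 0.012 m or horizontal distance between stir_bar3 and slot3 below 0.012 m or horizontal distance between stir_bar3 and slot4 below 0.012 m) and z of stir_bar4 in the frame of cassette between 0.034 and 0.045 m and (horizontal distance between stir_bar4 and slot1 below 0.012 m or horizontal distance between stir_bar4 and slot2 below 0.012 m or horizontal distance between stir_bar4 and slot3 below 0.012 m or horizontal distance between stir_bar4 and slot4 below 0.012 m) and value of joint cover above 0.3 rad), for 0.2 s.
2. the cover is pressed down and caught (value of joint cover below 0.03 rad), for 0.3 s.
At the end, for the whole second after the job is handed in: Every stir bar present lies flat in a slot, one to a slot (centre within 12 mm of the slot's centre, down in the pocket); every fitting present lies within the bay's walls with its origin below the rim (60 mm); all at rest; the cover is caught shut (under 0.03 rad) (x of stopper in the frame of cassette between -0.046 and 0.124 m and y of stopper in the frame of cassette between -0.11 and 0.11 m and z of stopper in the frame of cassette between 0.003 and 0.06 m and x of screw_cap in the frame of cassette between -0.046 and 0.124 m and y of screw_cap in the frame of cassette between -0.11 and 0.11 m and z of screw_cap in the frame of cassette between 0.003 and 0.06 m and x of joint_clip in the frame of cassette between -0.046 and 0.124 m and y of joint_clip in the frame of cassette between -0.11 and 0.11 m and z of joint_clip in the frame of cassette between 0.003 and 0.06 m and x of hose_elbow in the frame of cassette between -0.046 and 0.124 m and y of hose_elbow in the frame of cassette between -0.11 and 0.11 m and z of hose_elbow in the frame of cassette between 0.003 and 0.06 m and x of stopcock_key in the frame of cassette between -0.046 and 0.124 m and y of stopcock_key in the frame of cassette between -0.11 and 0.11 m and z of stopcock_key in the frame of cassette between 0.003 and 0.06 m and z of stir_bar1 in the frame of cassette between 0.034 and 0.045 m and (horizontal distance between stir_bar1 and slot1 below 0.012 m or horizontal distance between stir_bar1 and slot2 below 0.012 m or horizontal distance between stir_bar1 and slot3 below 0.012 m or horizontal distance between stir_bar1 and slot4 below 0.012 m) and z of stir_bar2 in the frame of cassette between 0.034 and 0.045 m and (horizontal distance between stir_bar2 and slot1 below 0.012 m or horizontal distance between stir_bar2 and slot2 below 0.012 m or horizontal distance between stir_bar2 and slot3 below 0.012 m or horizontal distance between stir_bar2 and slot4 below 0.012 m) and z of stir_bar3 in the frame of cassette between 0.034 and 0.045 m and (horizontal distance between stir_bar3 and slot1 below 0.012 m or horizontal distance between stir_bar3 and slot2 below 0.012 m or horizontal distance between stir_bar3 and slot3 below 0.012 m or horizontal distance between stir_bar3 and slot4 below 0.012 m) and z of stir_bar4 in the frame of cassette between 0.034 and 0.045 m and (horizontal distance between stir_bar4 and slot1 below 0.012 m or horizontal distance between stir_bar4 and slot2 below 0.012 m or horizontal distance between stir_bar4 and slot3 below 0.012 m or horizontal distance between stir_bar4 and slot4 below 0.012 m) and linear speed of each of stopper, screw_cap, joint_clip, hose_elbow, stopcock_key, stir_bar1, stir_bar2, stir_bar3, stir_bar4 below 0.03 m/s and value of joint cover below 0.03 rad); the robot touches nothing.
It fails at once if one of the other things on the bench (dish, cork ring, jar, bottles, tweezers, timer) is shifted by more than 5 cm (distance of any of dish, cork_ring, sample_jar, reagent_bottle, wash_bottle, tweezers, timer from where it was at the start of the episode above 0.05 m).
Of stopper, screw_cap, joint_clip, hose_elbow, stopcock_key only 4 to 5 are there at a start; the rules pass over those that are not, and their reading is None.
Of stir_bar1, stir_bar2, stir_bar3, stir_bar4 only 2 to 4 are there at a start; the rules pass over those that are not, and their reading is None.
At some moment in a run one of stopper, screw_cap, joint_clip, hose_elbow, stopcock_key may be knocked a few centimetres aside while the robot is not near it.
Once in a run the grip may slacken for a moment while it holds something.
It also fails if it takes over 210 s, if anything falls off the work surface, if the arm or the gripper's body presses on something with over 40 N, if the wrist force passes 120 N, or if a joint passes its speed limit or range.

## Working session

There is one attempt and no reset: what is moved stays moved. The work goes in short steps, Python scripts to look and compute and a shell command to move; the robot and the scene stay as the last step left them, time stands still between calls to the robot, and variables do not carry over. Pictures are saved under pics/ and viewed, about 12 in all and at most 16, crops included, and the job is handed in when it is done.

```bash
mkdir -p pics; cat > h.py <<'E'
import numpy as np, cv2
from scipy.spatial.transform import Rotation as R
from workcell import monitor, cams, order
def look(n):
    c=cams.camera(n); c['R']=cv2.Rodrigues(np.array(c['rvec'],float))[0]; c['t']=np.array(c['tvec'],float).ravel(); return c
def cloud(c):
    v,u=np.mgrid[:420,:560]; d=c['depth']
    p=np.stack([(u-c['cx'])/c['fx']*d,(v-c['cy'])/c['fy']*d,d],-1)
    return (p-c['t'])@c['R']
def proj(c,P):
    p=np.atleast_2d(P)@c['R'].T+c['t']; return np.c_[p[:,0]/p[:,2]*c['fx']+c['cx'],p[:,1]/p[:,2]*c['fy']+c['cy']]
def ray(c,u,v,z):
    d=c['R'].T@np.array([(u-c['cx'])/c['fx'],(v-c['cy'])/c['fy'],1]); o=-c['R'].T@c['t']
    return o+d*(z-o[2])/d[2]
def save(c,n,crop=None,s=1):
    im=c['img'][:,:,::-1]
    if crop: im=im[crop[1]:crop[3],crop[0]:crop[2]]
    cv2.imwrite('pics/'+n+'.png',cv2.resize(im,None,fx=s,fy=s,interpolation=cv2.INTER_CUBIC))
E
python3 - <<'E'
from h import *
for n in('top','scene'):
    c=look(n); save(c,n+'0',s=1.42); np.save(n+'0.npy',c,allow_pickle=True)
    print(n,(-c['R'].T@c['t']).round(3),c['fx'])
print(monitor.get_obs())
E
```

```text
top [0.352 0.121 1.345] 456.2209787040092
scene [1.334 0.364 0.663] 463.3465876661523
{'time': 0.1, 'q': array([-7.05890395e+01,  5.00923622e+00,  1.00383391e+01,  9.50987942e+01,
        2.03934996e-03,  9.00000669e+01]), 'qd': array([-0.04935632, -0.12986137,  0.16894198,  0.08594686,  0.04141809,
       -0.07634552]), 'joint_efforts': array([ 2.27722394e-04, -5.21558654e+01,  4.65654337e+01,  1.60969736e-02,
       -7.09746757e-06, -4.31899892e-06]), 'ee_pos': array([ 0.18273646, -0.51856294,  0.24763573]), 'tcp_rot': array([-1.79930309e+02, -2.03926706e-03,  1.94108911e+01]), 'wrist_force': array([ 1.02534632, -0.32275915, -0.11345315]), 'torque': array([ 0.0255423, -0.0105774,  0.0054239]), 'opening': 0.08542498150762232}
```

View pics/top0.png

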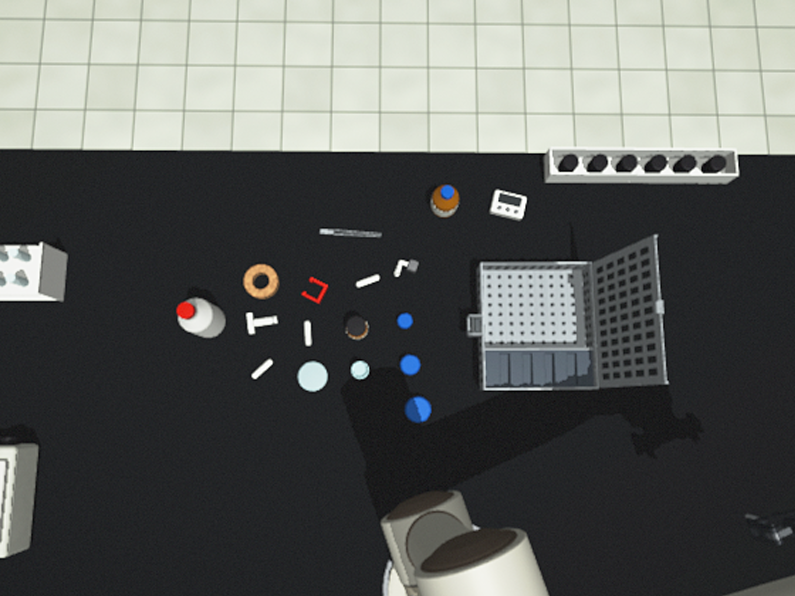

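View pics/scene0.png

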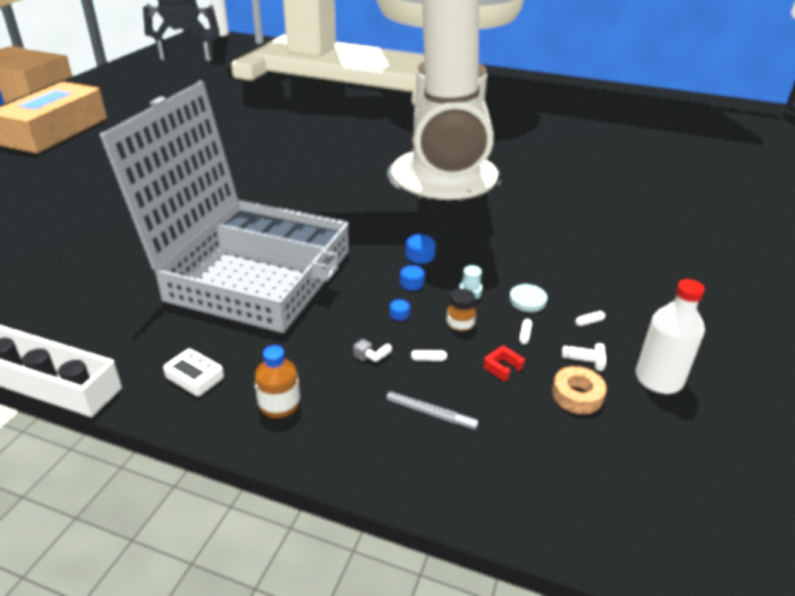

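The top view (shown at 1.42x) has three stir bars at (368,281), (308,333) and (262,369), and a clip (315,290), elbow (406,267), key (261,322) and stopper (360,370). There are three blue look-alike caps at (405,321), (410,365) and (418,409), which I'll tell apart by diameter. The cassette is at (538,325), with its cover leaning right.

```bash
cat > m.py <<'E'
from h import *
c=look('top'); save(c,'top1',(160,110,320,320),3.5 if 0 else 2.8)
P=cloud(c); z=P[...,2]
m=((z>0.004)&(z<0.2)&(P[...,0]>0.2)&(P[...,0]<.75)&(P[...,1]>-.0)&(P[...,1]<.6)).astype(np.uint8)
n,l,s,ct=cv2.connectedComponentsWithStats(m,connectivity=4)
for i in range(1,n):
    if s[i,4]<25: continue
    k=l==i; q=P[k]; zt=np.percentile(q[:,2],95); 
    top=q[q[:,2]>zt-.006]
    (a,b),(w,h),an=cv2.minAreaRect((q[:,:2]*1000).astype(np.float32))
    col=c['img'][k].mean(0).astype(int)
    print('px',(ct[i]).round(),'zt %.0f'%(zt*1000),'rect %.0f %.0f  %.0fx%.0f ang %.0f'%(a,b,w,h,an),'ctr',(q[:,:2].mean(0)*1000).round(),'topctr',(top[:,:2].mean(0)*1000).round(),col)
# cassette rim: points
k=(z>.055)&(z<.066)&(P[...,0]>.3)&(P[...,0]<.75)&(P[...,1]<0.04)&(P[...,1]>-.24)
q=P[k]; print('rim',k.sum(), cv2.minAreaRect((q[:,:2]*1000).astype(np.float32)))
f=(z<.008)&(z>-.003)
u=c
im=c['img'].astype(int)
hsv=cv2.cvtColor(c['img'],cv2.COLOR_RGB2HSV)
b=((hsv[...,0]>100)&(hsv[...,0]<125)&(hsv[...,1]>120)&(hsv[...,2]>60)).astype(np.uint8)
n,l,s,ct=cv2.connectedComponentsWithStats(b)
for i in range(1,n):
    if s[i,4]>40: print('blue',s[i],ct[i].round(1))
E
python3 m.py
```

```text
px [232. 163.] zt 13 rect 719 245  13x40 ang 8 ctr [719. 246.] topctr [719. 248.] [148 154 156]
px [286. 188.] zt 24 rect 639 84  47x40 ang 89 ctr [641.  84.] topctr [644.  74.] [164 166 165]
px [184. 198.] zt 28 rect 608 385  69x69 ang 0 ctr [608. 384.] topctr [608. 385.] [197 150 100]
px [259. 197.] zt 15 rect 616 165  17x49 ang 30 ctr [615. 166.] topctr [613. 169.] [221 222 219]
px [223. 205.] zt 23 rect 592 274  41x47 ang 63 ctr [589. 272.] topctr [587. 271.] [196  40  33]
px [142. 224.] zt 166 rect 525 489  61x67 ang 71 ctr [521. 481.] topctr [527. 493.] [187 158 152]
px [182. 227.] zt 19 rect 520 386  63x49 ang 72 ctr [524. 389.] topctr [524. 389.] [216 217 215]
px [285. 226.] zt 22 rect 527 86  30x30 ang 63 ctr [527.  87.] topctr [527.  87.] [ 40 106 201]
px [251. 231.] zt 59 rect 509 185  44x44 ang 11 ctr [509. 185.] topctr [511. 186.] [73 66 60]
px [216. 235.] zt 16 rect 501 291  47x14 ang 8 ctr [500. 290.] topctr [501. 291.] [219 220 216]
px [289. 257.] zt 28 rect 436 76  41x40 ang 87 ctr [436.  77.] topctr [436.  78.] [ 45 111 206]
px [183. 259.] zt 15 rect 430 382  13x52 ang 41 ctr [430. 382.] topctr [432. 381.] [223 224 221]
px [253. 260.] zt 49 rect 428 179  32x35 ang 90 ctr [425. 178.] topctr [426. 179.] [195 224 224]
px [220. 265.] zt 18 rect 413 276  58x58 ang 88 ctr [413. 276.] topctr [414. 276.] [203 223 224]
px [294. 288.] zt 35 rect 346 62  50x50 ang 24 ctr [346.  62.] topctr [346.  62.] [ 41  96 173]
px [309. 348.] zt 187 rect 202 32  3x33 ang 2 ctr [202.  34.] topctr [200.  37.] [49 44 39]
rim 423 ((513.4050903320312, -138.9737548828125), (256.1405334472656, 199.89578247070312), 0.14909179508686066)
blue [311 130   9  10  66] [314.6 134.8]
blue [279 220  12  12 114] [284.7 225.5]
blue [281 249  16  16 187] [288.3 256.4]
blue [285 279  19  19 292] [294.  287.9]
```

View pics/top1.png

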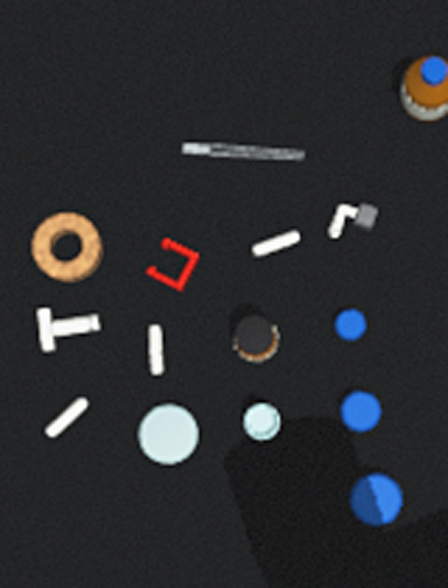

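The three caps measure 30, 40 and 50 mm across, so the right one is the middle one, at crop (361,411) and world (0.436, 0.077). Next I refine the poses and the cassette frame.

```bash
cat > m2.py <<'E'
from h import *
c=look('top'); P=cloud(c); z=P[...,2]; g=c['img'].astype(int)
white=(g.min(2)>110).astype(np.uint8)
red=((g[...,0]>100)&(g[...,1]<80)).astype(np.uint8)
def blob(mask,u,v,zz,name):
    n,l,s,ct=cv2.connectedComponentsWithStats(mask)
    i=min(range(1,n),key=lambda i:np.hypot(*(ct[i]-[u,v]))+(100 if s[i,4]<15 else 0))
    vs,us=np.nonzero(l==i); q=np.array([ray(c,a,b,zz)[:2] for a,b in zip(us,vs)])*1000
    w,V=np.linalg.eigh(np.cov(q.T)); d=V[:,1]; pr=(q-q.mean(0))@V
    print(name,s[i,4],'mean',q.mean(0).round(1),'dir %.1f'%np.degrees(np.arctan2(d[1],d[0])),'ext',np.ptp(pr,0).round(), 'mid', (q.mean(0)+V@((pr.max(0)+pr.min(0))/2)).round(1),cv2.minAreaRect(q.astype(np.float32)))
    return q
blob(white,259,197,.010,'A');blob(white,216,235,.010,'B');blob(white,183,259,.010,'C')
blob(white,182,227,.012,'key'); blob(red,223,205,.018,'clip'); blob(white,283,187,.014,'elbowtube')
for n,u,v,zz in(('nut',290.7,187.1,.022),('handle',176,228,.016),('barrelend',195,225,.012)): print(n,(ray(c,u,v,zz)*1000).round(1))
print('cap',(ray(c,288.3,256.4,.024)*1000).round(1))
# cassette
R_=(z>.052)&(z<.072)
E=[]
L=[]
for v in range(188,272):
    us=np.nonzero(R_[v,325:420])[0]
    if len(us) and not(220<v<236): L.append(ray(c,325+us[0],v,.06)[:2]*1000)
def fit(L):
    L=np.array(L,np.float32); a=cv2.fitLine(L,cv2.DIST_HUBER,0,.01,.01).ravel(); return a
a=fit(L); print('+y wall dir %.2f'%np.degrees(np.arctan(a[1]/a[0])),'pt',a[2:],len(L))
for nm,f in(('far',0),('near',-1)):
    L=[]
    for u in range(345,412):
        vs=np.nonzero(R_[170:290,u])[0]
        if len(vs): L.append(ray(c,u,170+vs[f],.06)[:2]*1000)
    a=fit(L); print(nm,'dir %.2f'%np.degrees(np.arctan2(a[1],a[0])),'pt',a[2:])
save(c,'cas',(320,160,480,280),4)
E
python3 m2.py
```

```text
A 78 mean [616.6 166.9] dir 111.2 ext [14. 51.] mid [616.5 166.9] ((616.496337890625, 166.93597412109375), (13.499732971191406, 50.92710494995117), 21.054079055786133)
B 82 mean [503.2 292.5] dir -175.5 ext [13. 51.] mid [502.5 292.4] ((502.52008056640625, 292.7289733886719), (50.398284912109375, 11.728959083557129), 1.3064403533935547)
C 84 mean [432. 383.] dir 133.6 ext [14. 52.] mid [432.3 382.4] ((432.3949890136719, 382.4278564453125), (12.503811836242676, 52.32392883300781), 45.925376892089844)
key 173 mean [526.  389.4] dir 97.4 ext [45. 63.] mid [526.2 383.1] ((526.9482421875, 382.9662170410156), (45.38320541381836, 62.805755615234375), 9.107339859008789)
clip 124 mean [590.8 272.2] dir 151.3 ext [43. 45.] mid [592.4 275.3] ((592.2168579101562, 275.0328369140625), (43.207611083984375, 43.769710540771484), 63.26866912841797)
elbowtube 105 mean [643.6  86.9] dir 109.2 ext [31. 55.] mid [644.5  87.1] ((644.5459594726562, 87.05200958251953), (30.74662208557129, 54.99853515625), 18.874290466308594)
nut [642.5  70.3  22. ]
handle [520.8 406.1  16. ]
barrelend [530.2 351.7  12. ]
cap [437.4  78.3  24. ]
+y wall dir 0.13 pt [515.3449   -66.689026] 69
far dir -89.86 pt [ 640.94037 -151.81439]
near dir 89.93 pt [ 385.70007 -178.16354]
```

View pics/cas.png

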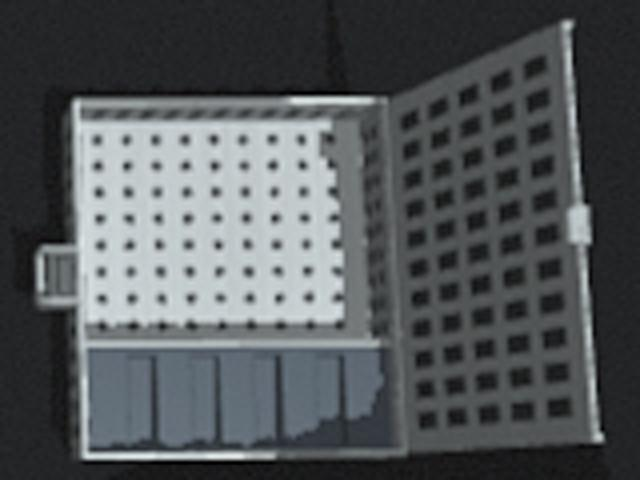

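The view shows the cassette square to the world: the rim measures 255 mm and yaw is about 0.1°. The slots sit at crop u 140, 202, 265 and 328, around v 400.

```bash
cat > plan.py <<'E'
import sys
from h import *
X,Y,Z,W=map(float,sys.argv[1:5])
o=monitor.get_obs(); p=np.array(o['ee_pos'])*1000; r=R.from_euler('xyz',o['tcp_rot'],degrees=True)
t=R.from_euler('xyz',[180,0,W],degrees=True)
rv=(r.inv()*t).as_rotvec(degrees=True); n=int(np.ceil(abs(rv).max()/7.1)) or 1
d=t.inv().apply(np.array([X,Y,Z])-p); k=int(np.ceil(np.linalg.norm(d)/41))
print('t %.1f'%o['time'],'pos',p.round(1),np.round(o['tcp_rot'],1),'open %.1f'%(o['opening']*1000),'F',np.round(o['wrist_force'],1))
print('turn',rv.round(1),'/%d:'%n,(rv/n).round(2),'| shift',d.round(1),'/%d:'%k,(d/k/1000).round(4))
E
python3 plan.py 502.5 292.5 200 3
python3 - <<'E'
from h import *
c=np.load('top0.npy',allow_pickle=True).item()
for u in(140.5,202,265,328.5): print((ray(c,320+u/4-.375,160+400/4,.044)*1000).round(1))
E
```

```text
t 0.2 pos [ 182.8 -518.6  247.9] [-180.    -0.    19.4] open 85.3 F [-0.1 -0.9 -0.3]
turn [-0.   0.  16.4] /3: [-0.02  0.    5.47] | shift [ 361.7 -793.3   47.9] /22: [ 0.0164 -0.0361  0.0022]
[ 425.7 -110.5   44. ]
[ 425.7 -154.4   44. ]
[ 425.7 -199.6   44. ]
[ 425.6 -245.1   44. ]
```

```bash
H="python3 -m handwheel"
$H '[[0,0,0,0,0,5.47],[0,0,0,0,0,5.47],[0,0,0,0,0,5.46],[0.0164,-0.0361,0.0022,0,0,0],[0.0164,-0.0361,0.0022,0,0,0],[0.0164,-0.0361,0.0022,0,0,0],[0.0164,-0.0361,0.0022,0,0,0],[0.0164,-0.0361,0.0022,0,0,0]]' 0 60
$H '[[0.0164,-0.0361,0.0022,0,0,0],[0.0164,-0.0361,0.0022,0,0,0],[0.0164,-0.0361,0.0022,0,0,0],[0.0164,-0.0361,0.0022,0,0,0],[0.0164,-0.0361,0.0022,0,0,0],[0.0164,-0.0361,0.0022,0,0,0],[0.0164,-0.0361,0.0022,0,0,0],[0.0164,-0.0361,0.0022,0,0,0]]'
$H '[[0.0164,-0.0361,0.0022,0,0,0],[0.0164,-0.0361,0.0022,0,0,0],[0.0164,-0.0361,0.0022,0,0,0],[0.0164,-0.0361,0.0022,0,0,0],[0.0164,-0.0361,0.0022,0,0,0],[0.0164,-0.0361,0.0022,0,0,0],[0.0164,-0.0361,0.0022,0,0,0],[0.0164,-0.0361,0.0022,0,0,0]]'
$H '[[0.0164,-0.0361,0.0022,0,0,0],[0,0,0,0,0,0],[0,0,0,0,0,0],[0,0,0,0,0,0],[0,0,0,0,0,0],[0,0,0,0,0,0],[0,0,0,0,0,0],[0,0,0,0,0,0]]'
python3 plan.py 502.5 292.5 23 3
```

```text
time: 0.87
ee_pos: [0.2553, -0.3325, 0.2369]
tcp_rot: [-180.0, 0.0, 3.0]
wrist_force: [0.2, -0.2, 0.1]
opening: 0.0429
time: 1.53
ee_pos: [0.3712, -0.0369, 0.2198]
tcp_rot: [180.0, -0.0, 3.0]
wrist_force: [0.5, -1.1, -0.3]
opening: 0.0425
time: 2.2
ee_pos: [0.4893, 0.1348, 0.2114]
tcp_rot: [-174.5, 0.1, 12.5]
wrist_force: [0.5, -0.2, 0.2]
opening: 0.0424
time: 2.87
ee_pos: [0.5013, 0.1545, 0.2133]
tcp_rot: [-173.7, 0.0, 14.0]
wrist_force: [0.0, 0.2, -1.1]
opening: 0.0427
t 2.9 pos [501.3 154.5 213.3] [-173.7    0.    14. ] open 42.7 F [ 0.   0.2 -1.1]
turn [-6.3  0.7 11. ] /2: [-3.13  0.33  5.48] | shift [   8.4 -137.8  190.3] /6: [ 0.0014 -0.023   0.0317]
```

```bash
python3 -c "
from h import *; print(np.round(monitor.get_obs()['q'],1))"
```

```text
[ 13.9   0.8   1.7  90.9   6.3 179.9]
```

The last joint hit its limit, since q6 = 180 + q1 − yaw must stay within ±180. I'll use yaws near 180 instead and take bar A first.

```bash
H="python3 -m handwheel"
$H '[[0,0,0,-6.3,0,0],[0,0,0,0,0,-7.1],[0,0,0,0,0,-7.1],[0,0,0,0,0,-7.1],[0,0,0,0,0,-7.1],[0,0,0,0,0,-7.1],[0,0,0,0,0,-7.1],[0,0,0,0,0,-7.1]]'
$H '[[0,0,0,0,0,-7.1],[0,0,0,0,0,-7.1],[0,0,0,0,0,-7.1],[0,0,0,0,0,-7.1],[0,0,0,0,0,-7.1],[0,0,0,0,0,-7.1],[0,0,0,0,0,-7.1],[0,0,0,0,0,0]]'
python3 plan.py 616.5 166.9 80 111
```

```text
time: 3.53
ee_pos: [0.5053, 0.1402, 0.2132]
tcp_rot: [-179.6, -0.4, 65.3]
wrist_force: [0.3, -0.5, 0.2]
opening: 0.0426
time: 4.2
ee_pos: [0.5053, 0.1402, 0.2132]
tcp_rot: [180.0, -0.6, 115.0]
wrist_force: [-0.4, -0.7, -0.3]
opening: 0.0428
t 4.2 pos [505.3 140.2 213.2] [180.   -0.6 115. ] open 42.8 F [-0.4 -0.7 -0.3]
turn [ 0.  -0.6  4. ] /1: [ 0.02 -0.63  3.97] | shift [-14.9 113.4 133.2] /5: [-0.003   0.0227  0.0266]
```

```bash
H="python3 -m handwheel"
$H '[[0,0,0,0,-0.6,4],[-0.003,0.0227,0.0266,0,0,0],[-0.003,0.0227,0.0266,0,0,0],[-0.003,0.0227,0.0266,0,0,0],[-0.003,0.0227,0.0266,0,0,0],[-0.003,0.0227,0.0266,0,0,0],[0,0,0,0,0,0],[0,0,0,0,0,0]]' 0
python3 plan.py 616.5 166.9 22 111
python3 - <<'E'
from h import *
c=look('scene'); 
p=proj(c,[[.6165,.1669,.006]])[0].astype(int); print(p)
save(c,'sA',(p[0]-70,p[1]-60,p[0]+70,p[1]+45),4)
E
```

```text
time: 4.87
ee_pos: [0.6161, 0.1661, 0.0775]
tcp_rot: [-179.7, -0.0, 110.4]
wrist_force: [0.3, 0.2, 0.7]
opening: 0.043
t 4.9 pos [616.1 166.1  77.5] [-179.7   -0.   110.4] open 43.0 F [0.3 0.2 0.7]
turn [-0.3 -0.1 -0.6] /1: [-0.26 -0.05 -0.56] | shift [ 0.6  0.6 55.5] /2: [0.0003 0.0003 0.0277]
[302 250]
```

View pics/sA.png

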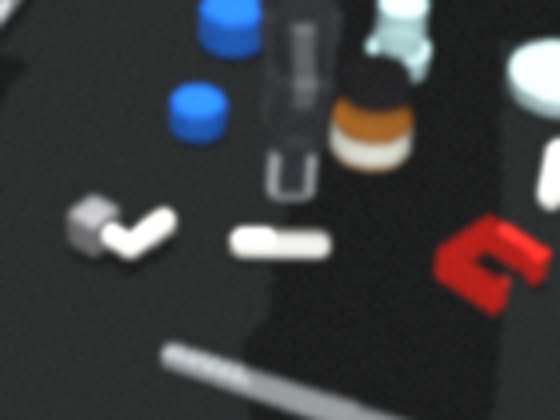

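The crop shows bar A at (280,243) with the open fingers above it at (290,175), and nothing in the way. I descend and grip.

```bash
H="python3 -m handwheel"
$H '[[0,0,0.0277,0,0,-0.6],[0,0,0.0277,0,0,0],[0,0,0,0,0,0],[0,0,0,0,0,0],[0,0,0,0,0,0],[0,0,0,0,0,0],[0,0,0,0,0,0],[0,0,0,0,0,0]]' 0
$H '[[0,0,0,0,0,0],[0,0,0,0,0,0],[0,0,0,0,0,0],[0,0,0,0,0,0],[0,0,0,0,0,0],[0,0,0,0,0,0],[0,0,0,0,0,0],[0,0,0,0,0,0]]' -1 60
$H '[[0,0,-0.04,0,0,0],[0,0,-0.04,0,0,0],[0,0,-0.04,0,0,0],[0,0,-0.03,0,0,0],[0,0,0,0,0,-7],[0,0,0,0,0,-7],[0,0,0,0,0,-7],[0,0,0,0,0,-7]]' 
python3 plan.py 425.7 -111 172 180
```

```text
time: 5.58
ee_pos: [0.6175, 0.1667, 0.0262]
tcp_rot: [179.9, -0.0, 111.2]
wrist_force: [-0.1, -0.0, 0.3]
opening: 0.0425
time: 6.25
ee_pos: [0.6169, 0.1665, 0.025]
tcp_rot: [180.0, -0.0, 111.3]
wrist_force: [-1.3, -0.8, 5.1]
opening: 0.0086
time: 6.92
ee_pos: [0.6169, 0.1664, 0.1743]
tcp_rot: [-180.0, -0.0, 139.6]
wrist_force: [-0.3, -0.4, -0.6]
opening: 0.0086
t 6.9 pos [616.9 166.4 174.3] [-180.    -0.   139.6] open 8.6 F [-0.3 -0.4 -0.6]
turn [  0.   -0.  -40.4] /6: [ 0.   -0.01 -6.73] | shift [ 191.2 -277.4    2.3] /9: [ 0.0212 -0.0308  0.0003]
```

```bash
H="python3 -m handwheel"
$H '[[0,0,0,0,0,-6.73],[0,0,0,0,0,-6.73],[0,0,0,0,0,-6.73],[0,0,0,0,0,-6.73],[0,0,0,0,0,-6.73],[0,0,0,0,0,-6.73],[0,0,0,0,0,0],[0,0,0,0,0,0]]' 
python3 - <<'E'
from h import *
c=look('scene'); p=proj(c,[monitor.get_obs()['ee_pos']])[0].astype(int); print(p)
save(c,'sA2',(max(0,p[0]-70),p[1]-60,p[0]+70,p[1]+80),3.5)
E
python3 plan.py 425.7 -111 172 180
```

```text
time: 7.58
ee_pos: [0.6168, 0.1664, 0.1742]
tcp_rot: [180.0, -0.0, 179.4]
wrist_force: [-0.3, 0.3, 0.2]
opening: 0.0085
[306 185]
t 7.6 pos [616.8 166.4 174.3] [180.   -0.  179.4] open 8.5 F [-0.5  0.4  0. ]
turn [ 0.  -0.  -0.6] /1: [ 0.02 -0.03 -0.59] | shift [ 191.1 -277.4    2.3] /9: [ 0.0212 -0.0308  0.0003]
```

View pics/sA2.png

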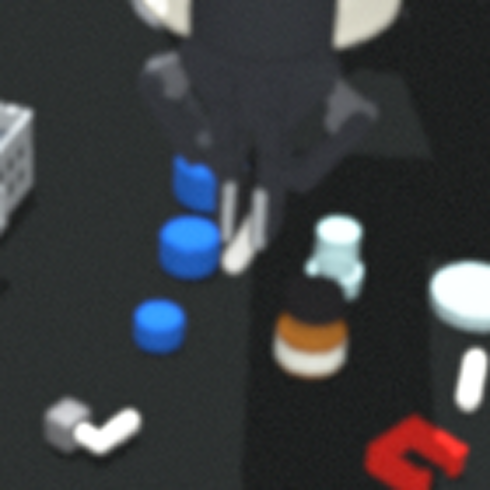

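Bar A is held at (238,248) between the fingers and is about level, so I carry it to slot 4.

```bash
H="python3 -m handwheel"
$H '[[0.0212,-0.0308,0,0,0,-0.6],[0.0212,-0.0308,0,0,0,0],[0.0212,-0.0308,0,0,0,0],[0.0212,-0.0308,0,0,0,0],[0.0212,-0.0308,0,0,0,0],[0.0212,-0.0308,0,0,0,0],[0.0212,-0.0308,0,0,0,0],[0.0212,-0.0308,0,0,0,0]]' 
$H '[[0.0212,-0.0308,0,0,0,0],[0,0,0,0,0,0],[0,0,0.03,0,0,0],[0,0,0.03,0,0,0],[0,0,0.02,0,0,0],[0,0,0.01,0,0,0],[0,0,0,0,0,0],[0,0,0,0,0,0]]'
python3 plan.py 425.7 -111 63 180
python3 - <<'E'
from h import *
c=look('scene'); p=proj(c,[monitor.get_obs()['ee_pos']])[0].astype(int); print(p)
save(c,'sA3',(max(0,p[0]-70),p[1]-50,p[0]+70,p[1]+60),4)
E
```

```text
time: 8.3
ee_pos: [0.4467, -0.0816, 0.1745]
tcp_rot: [180.0, 0.0, -180.0]
wrist_force: [0.1, -0.7, -0.6]
opening: 0.0094
time: 8.97
ee_pos: [0.4271, -0.1112, 0.0851]
tcp_rot: [180.0, -0.0, -179.8]
wrist_force: [0.4, 0.3, -0.5]
opening: 0.0088
t 9.0 pos [ 427.1 -111.2   85.1] [ 180.    -0.  -179.8] open 8.8 F [ 0.4  0.3 -0.5]
turn [ 0.  -0.   0.2] /1: [ 0.03 -0.01  0.18] | shift [ 1.4  0.2 22.1] /1: [0.0014 0.0002 0.0221]
[221 152]
```

View pics/sA3.png

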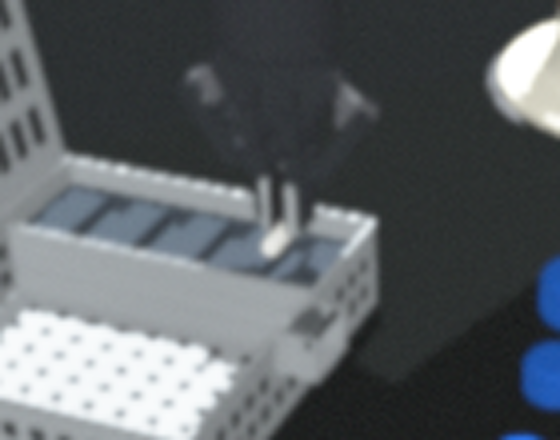

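The bar at (275,240) hovers by slot 4. I lower it and check the force before letting go.

```bash
H="python3 -m handwheel"
$H '[[0.0014,0,0.011,0,0,0],[0,0,0.010,0,0,0],[0,0,0,0,0,0],[0,0,0,0,0,0],[0,0,0,0,0,0],[0,0,0,0,0,0],[0,0,0,0,0,0],[0,0,0,0,0,0]]'
python3 plan.py 425.7 -111 63 180
```

```text
time: 9.68
ee_pos: [0.4257, -0.1114, 0.0638]
tcp_rot: [180.0, 0.0, -179.8]
wrist_force: [-0.6, 0.2, 0.4]
opening: 0.0084
t 9.7 pos [ 425.7 -111.4   63.8] [ 180.     0.  -179.8] open 8.4 F [-0.6  0.2  0.4]
turn [0.  0.  0.2] /1: [0.02 0.02 0.24] | shift [-0.   0.4  0.8] /1: [-0.      0.0004  0.0008]
```

```bash
H="python3 -m handwheel"
$H '[[0,0,0,0,0,0],[0,0,0,0,0,0],[0,0,0,0,0,0],[0,0,0,0,0,0],[0,0,-0.03,0,0,0],[0,0,-0.04,0,0,0],[0,0,-0.04,0,0,0],[0,0,0,0,0,0]]' -0.45
python3 plan.py 502.5 292.5 160 183
python3 - <<'E'
from h import *
c=look('scene'); save(c,'sA4',(150,110,290,220),4)
E
```

```text
time: 10.35
ee_pos: [0.4277, -0.112, 0.1809]
tcp_rot: [-179.9, 0.5, -179.8]
wrist_force: [0.6, -0.6, 1.4]
opening: 0.0235
t 10.3 pos [ 427.7 -112.   180.9] [-179.9    0.5 -179.8] open 23.5 F [ 0.6 -0.6  1.4]
turn [-0.1  0.5 -2.8] /1: [-0.13  0.52 -2.76] | shift [-95.8 400.   20.9] /11: [-0.0087  0.0364  0.0019]
```

View pics/sA4.png

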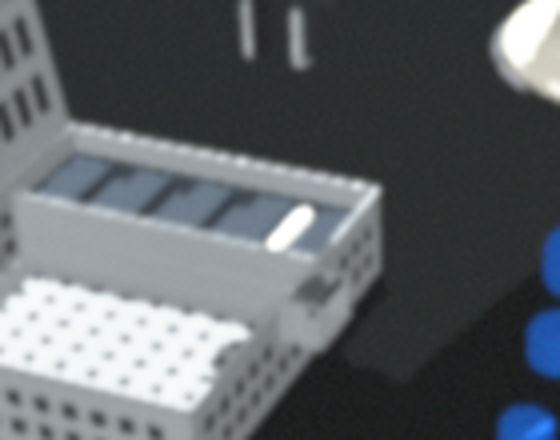

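Bar A lies along slot 4 at (293,228). On to bar B.

```bash
H="python3 -m handwheel"
$H '[[0,0,0,0,0,-3],[-0.0087,0.0364,0.0019,0,0,0],[-0.0087,0.0364,0.0019,0,0,0],[-0.0087,0.0364,0.0019,0,0,0],[-0.0087,0.0364,0.0019,0,0,0],[-0.0087,0.0364,0.0019,0,0,0],[-0.0087,0.0364,0.0019,0,0,0],[-0.0087,0.0364,0.0019,0,0,0]]' 0
$H '[[-0.0087,0.0364,0.0019,0,0,0],[-0.0087,0.0364,0.0019,0,0,0],[-0.0087,0.0364,0.0019,0,0,0],[-0.0087,0.0364,0.0019,0,0,0],[0,0,0.0417,0,0,0],[0,0,0.03,0,0,0],[0,0,0,0,0,0],[0,0,0,0,0,0]]'
python3 plan.py 502.5 292.5 22 183
python3 - <<'E'
from h import *
c=look('top'); P=cloud(c); k=(abs(P[...,0]-.4257)<.036)&(P[...,1]<-.08)&(P[...,1]>-.28)&(c['img'].min(2)>150)
q=P[k]; print(k.sum(),q.mean(0),np.ptp(q[:,:2],0),np.median(q[:,2])); vs,us=np.nonzero(k); print((ray(c,us.mean(),vs.mean(),.046)*1000).round(1))
g=c['img'].astype(int); w=(g.min(2)>110).astype(np.uint8)
n,l,s,ct=cv2.connectedComponentsWithStats(w)
for i in range(1,n):
    if 30<s[i,4]<250: print(ct[i].round(1),s[i],(ray(c,*ct[i],.01)[:2]*1000).round(1))
E
```

```text
time: 11.07
ee_pos: [0.4715, 0.1483, 0.1594]
tcp_rot: [180.0, -0.1, -176.8]
wrist_force: [1.2, -0.2, 0.3]
opening: 0.0426
time: 11.73
ee_pos: [0.497, 0.2931, 0.0793]
tcp_rot: [-179.9, -0.2, -176.8]
wrist_force: [0.6, 0.4, 1.4]
opening: 0.0425
t 11.7 pos [497.  293.1  79.3] [-179.9   -0.2 -176.8] open 42.5 F [0.6 0.4 1.4]
turn [-0.1 -0.2  0.3] /1: [-0.1  -0.24  0.25] | shift [-5.4 -0.9 57.3] /2: [-0.0027 -0.0004  0.0287]
81 [ 0.42763252 -0.11181349  0.04343537] [0.04928346 0.01400042] 0.044138588758372024
[ 427.4 -111.4   46. ]
[312.2 149. ] [305 145  17   8  57] [763.7   3.9]
[235.3 163.2] [225 161  24   5  68] [718.4 236.5]
[464.6 217.3] [460 165  11 106 240] [ 554.3 -448.7]
[285.  187.3] [277 183  18  12 105] [644.4  86.9]
[355. 260.] [353 251   5  19  91] [ 427.7 -117.2]
[253.1 260.2] [247 254  13  13 136] [427.3 180.5]
[342.4 405.8] [332 395  24  22 234] [ 24.3 -70.9]
```

```bash
H="python3 -m handwheel"
$H '[[-0.0055,0,0.025,0,0,0],[0,0,0.025,0,0,0],[0,0,0.006,0,0,0],[0,0,0,0,0,0],[0,0,0,0,0,0],[0,0,0,0,0,0],[0,0,0,0,0,0],[0,0,0,0,0,0]]' 0
$H '[[0,0,0,0,0,0],[0,0,0,0,0,0],[0,0,0,0,0,0],[0,0,0,0,0,0],[0,0,0,0,0,0],[0,0,0,0,0,0],[0,0,0,0,0,0],[0,0,0,0,0,0]]' -1 60
$H '[[0,0,-0.04,0,0,0],[0,0,-0.04,0,0,0],[0,0,-0.04,0,0,0],[0,0,-0.03,0,0,0],[0,0,0,0,0,3],[0,0,0,0,0,0],[0,0,0,0,0,0],[0,0,0,0,0,0]]' 
python3 plan.py 425.7 -156 172 180
```

```text
time: 12.45
ee_pos: [0.5045, 0.2945, 0.0266]
tcp_rot: [179.9, 0.1, -176.8]
wrist_force: [0.4, -0.7, 0.1]
opening: 0.0428
time: 13.12
ee_pos: [0.504, 0.2941, 0.0256]
tcp_rot: [180.0, 0.0, -176.8]
wrist_force: [-0.9, -2.1, 4.6]
opening: 0.0083
time: 13.78
ee_pos: [0.5034, 0.2939, 0.1735]
tcp_rot: [-180.0, -0.1, -179.7]
wrist_force: [0.2, -0.4, -0.5]
opening: 0.0079
t 13.8 pos [503.4 293.9 173.5] [-1.800e+02 -1.000e-01 -1.797e+02] open 7.9 F [ 0.2 -0.4 -0.5]
turn [-0.  -0.1  0.3] /1: [-0.04 -0.14  0.32] | shift [  77.7 -449.9    1.5] /12: [ 0.0065 -0.0375  0.0001]
```

```bash
H="python3 -m handwheel"
$H '[[0.0065,-0.0375,0,0,0,0],[0.0065,-0.0375,0,0,0,0],[0.0065,-0.0375,0,0,0,0],[0.0065,-0.0375,0,0,0,0],[0.0065,-0.0375,0,0,0,0],[0.0065,-0.0375,0,0,0,0],[0.0065,-0.0375,0,0,0,0],[0.0065,-0.0375,0,0,0,0]]' 
$H '[[0.0065,-0.0375,0,0,0,0],[0.0065,-0.0375,0,0,0,0],[0.0065,-0.0375,0,0,0,0],[0.0065,-0.0375,0,0,0,0],[0,0,0.035,0,0,0],[0,0,0.035,0,0,0],[0,0,0.02,0,0,0],[0,0,0,0,0,0]]' 
python3 plan.py 425.7 -156 64 180
```

```text
time: 14.45
ee_pos: [0.4519, -0.0076, 0.1737]
tcp_rot: [180.0, -0.1, -179.7]
wrist_force: [0.9, -0.2, -1.0]
opening: 0.0082
time: 15.12
ee_pos: [0.4245, -0.1554, 0.0792]
tcp_rot: [179.8, -0.5, -179.8]
wrist_force: [-0.8, 0.5, -0.5]
opening: 0.0084
t 15.1 pos [ 424.5 -155.4   79.2] [ 179.8   -0.5 -179.8] open 8.4 F [-0.8  0.5 -0.5]
turn [ 0.2 -0.5  0.2] /1: [ 0.21 -0.49  0.24] | shift [-1.2 -0.6 15.2] /1: [-0.0012 -0.0006  0.0152]
```

```bash
H="python3 -m handwheel"
$H '[[0,0,0.01,0,0,0],[0,0,0.008,0,0,0],[0,0,0,0,0,0],[0,0,0,0,0,0],[0,0,0,0,0,0],[0,0,0,0,0,0],[0,0,0,0,0,0],[0,0,0,0,0,0]]'
python3 plan.py 425.7 -156 64 180
```

```text
time: 15.78
ee_pos: [0.428, -0.1562, 0.0674]
tcp_rot: [180.0, 0.0, -179.8]
wrist_force: [0.7, 0.0, -0.7]
opening: 0.0081
t 15.8 pos [ 428.  -156.2   67.4] [ 180.     0.  -179.8] open 8.1 F [ 0.7  0.  -0.7]
turn [0.  0.  0.2] /1: [0.01 0.03 0.25] | shift [2.3 0.2 3.4] /1: [0.0023 0.0002 0.0034]
```

Down 3 mm more, release, lift, and plan for bar C.

```bash
H="python3 -m handwheel"
$H '[[0.001,0,0.0035,0,0,0],[0,0,0,0,0,0],[0,0,0,0,0,0],[0,0,0,0,0,0],[0,0,0,0,0,0],[0,0,0,0,0,0],[0,0,0,0,0,0],[0,0,0,0,0,0]]'
$H '[[0,0,0,0,0,0],[0,0,0,0,0,0],[0,0,0,0,0,0],[0,0,0,0,0,0],[0,0,-0.03,0,0,0],[0,0,-0.04,0,0,0],[0,0,-0.04,0,0,0],[0,0,0,0,0,0]]' -0.45
python3 plan.py 432.3 382.5 160 134
```

```text
time: 16.45
ee_pos: [0.4268, -0.1562, 0.0635]
tcp_rot: [180.0, -0.0, -179.8]
wrist_force: [-0.8, 0.1, -0.2]
opening: 0.0085
time: 17.12
ee_pos: [0.429, -0.157, 0.181]
tcp_rot: [-179.8, 0.5, -179.8]
wrist_force: [0.3, -1.1, 1.0]
opening: 0.0236
t 17.1 pos [ 429. -157.  181.] [-179.8    0.5 -179.8] open 23.6 F [ 0.3 -1.1  1. ]
turn [ 0.   0.6 46.2] /7: [0.01 0.08 6.61] | shift [385.8 377.2  21. ] /14: [0.0276 0.0269 0.0015]
```

```bash
H="python3 -m handwheel"
$H '[[0,0,0,0,0,6.6],[0,0,0,0,0,6.6],[0,0,0,0,0,6.6],[0,0,0,0,0,6.6],[0,0,0,0,0,6.6],[0,0,0,0,0,6.6],[0,0,0,0,0,6.6],[0.0276,0.0269,0,0,0,0]]' 0
$H '[[0.0276,0.0269,0,0,0,0],[0.0276,0.0269,0,0,0,0],[0.0276,0.0269,0,0,0,0],[0.0276,0.0269,0,0,0,0],[0.0276,0.0269,0,0,0,0],[0.0276,0.0269,0,0,0,0],[0.0276,0.0269,0,0,0,0],[0.0276,0.0269,0,0,0,0]]'
$H '[[0.0276,0.0269,0,0,0,0],[0.0276,0.0269,0,0,0,0],[0.0276,0.0269,0,0,0,0],[0.0276,0.0269,0,0,0,0],[0.0276,0.0269,0,0,0,0],[0,0,0.04,0,0,0],[0,0,0.04,0,0,0],[0,0,0,0,0,0]]'
python3 -m handwheel '[[0,0,0,0,0,0],[0,0,0,0,0,0],[0,0,0,0,0,0],[0,0,0,0,0,0],[0,0,0,0,0,0],[0,0,0,0,0,0],[0,0,0,0,0,0],[0,0,0,0,0,0]]' >/dev/null
python3 plan.py 432.3 382.5 23 134
python3 - <<'E'
from h import *
c=look('top'); P=cloud(c); k=(abs(P[...,0]-.4257)<.036)&(P[...,1]<-.08)&(P[...,1]>-.28)&(c['img'].min(2)>150)
n,l,s,ct=cv2.connectedComponentsWithStats(k.astype(np.uint8))
for i in range(1,n): 
    if s[i,4]>20: print((ray(c,*ct[i],.046)*1000).round(1),np.median(P[l==i][:,2]).round(4))
E
```

```text
time: 17.78
ee_pos: [0.4272, -0.1209, 0.1732]
tcp_rot: [-180.0, 0.0, 133.3]
wrist_force: [0.6, 0.6, 0.1]
opening: 0.0426
time: 18.45
ee_pos: [0.4277, 0.1927, 0.1738]
tcp_rot: [179.9, -0.0, 134.1]
wrist_force: [-0.3, -0.4, 0.2]
opening: 0.043
time: 19.12
ee_pos: [0.4257, 0.3815, 0.0854]
tcp_rot: [-179.3, -0.0, 134.1]
wrist_force: [-1.1, -1.0, -1.7]
opening: 0.0427
t 19.8 pos [429.  383.4  94. ] [180.  -0. 134.] open 42.6 F [ 0.  -0.4  0.1]
turn [ 0. -0.  0.] /1: [ 0.04 -0.02  0.04] | shift [-2.9  1.8 71. ] /2: [-0.0015  0.0009  0.0355]
[ 427.2 -112.    46. ] 0.0454
[ 424.5 -153.6   46. ] 0.0449
```

```bash
H="python3 -m handwheel"
$H '[[-0.003,0.002,0.03,0,0,0],[0,0,0.03,0,0,0],[0,0,0.011,0,0,0],[0,0,0,0,0,0],[0,0,0,0,0,0],[0,0,0,0,0,0],[0,0,0,0,0,0],[0,0,0,0,0,0]]' 0
$H '[[0,0,0,0,0,0],[0,0,0,0,0,0],[0,0,0,0,0,0],[0,0,0,0,0,0],[0,0,0,0,0,0],[0,0,0,0,0,0],[0,0,0,0,0,0],[0,0,0,0,0,0]]' -1 60
$H '[[0,0,-0.04,0,0,0],[0,0,-0.04,0,0,0],[0,0,-0.04,0,0,0],[0,0,-0.03,0,0,0],[0,0,0,0,0,-6.6],[0,0,0,0,0,-6.6],[0,0,0,0,0,-6.6],[0,0,0,0,0,-6.6]]' 
$H '[[0,0,0,0,0,-6.6],[0,0,0,0,0,-6.6],[0,0,0,0,0,-6.4],[0,0,0,0,0,0],[0,0,0,0,0,0],[0,0,0,0,0,0],[0,0,0,0,0,0],[0,0,0,0,0,0]]' 
python3 plan.py 425.7 -201 172 180
```

```text
time: 20.5
ee_pos: [0.433, 0.3833, 0.0243]
tcp_rot: [179.9, -0.0, 134.0]
wrist_force: [0.0, 0.6, -0.2]
opening: 0.0426
time: 21.17
ee_pos: [0.4326, 0.3829, 0.0233]
tcp_rot: [179.9, -0.0, 134.0]
wrist_force: [-1.4, -0.3, 5.2]
opening: 0.0097
time: 21.83
ee_pos: [0.4324, 0.3826, 0.1726]
tcp_rot: [180.0, -0.0, 160.8]
wrist_force: [0.3, 0.1, -0.1]
opening: 0.0098
time: 22.5
ee_pos: [0.4324, 0.3826, 0.1727]
tcp_rot: [180.0, -0.0, 179.9]
wrist_force: [-0.7, -0.5, -0.6]
opening: 0.0099
t 22.5 pos [432.4 382.6 172.7] [180.   -0.  179.9] open 9.9 F [-0.7 -0.5 -0.6]
turn [ 0.  -0.  -0.1] /1: [ 0.02 -0.01 -0.05] | shift [   6.7 -583.6    0.7] /15: [ 0.0004 -0.0389  0.    ]
```

```bash
H="python3 -m handwheel"
$H '[[0.0004,-0.0389,0,0,0,0],[0.0004,-0.0389,0,0,0,0],[0.0004,-0.0389,0,0,0,0],[0.0004,-0.0389,0,0,0,0],[0.0004,-0.0389,0,0,0,0],[0.0004,-0.0389,0,0,0,0],[0.0004,-0.0389,0,0,0,0],[0.0004,-0.0389,0,0,0,0]]'
$H '[[0.0004,-0.0389,0,0,0,0],[0.0004,-0.0389,0,0,0,0],[0.0004,-0.0389,0,0,0,0],[0.0004,-0.0389,0,0,0,0],[0.0004,-0.0389,0,0,0,0],[0.0004,-0.0389,0,0,0,0],[0.0004,-0.0389,0,0,0,0],[0,0,0,0,0,0]]'
$H '[[0,0,0.035,0,0,0],[0,0,0.035,0,0,0],[0,0,0.02,0,0,0],[0,0,0,0,0,0],[0,0,0,0,0,0],[0,0,0,0,0,0],[0,0,0,0,0,0],[0,0,0,0,0,0]]'
python3 plan.py 425.7 -201 63 180
```

```text
time: 23.17
ee_pos: [0.429, 0.0697, 0.1728]
tcp_rot: [180.0, 0.0, 180.0]
wrist_force: [0.6, 0.6, 0.0]
opening: 0.0096
time: 23.83
ee_pos: [0.4263, -0.2062, 0.1722]
tcp_rot: [-179.9, -0.0, 179.7]
wrist_force: [-0.2, 0.9, -0.4]
opening: 0.0098
time: 24.5
ee_pos: [0.4278, -0.2012, 0.0842]
tcp_rot: [-180.0, 0.1, -180.0]
wrist_force: [-0.0, 0.1, -0.3]
opening: 0.0098
t 24.5 pos [ 427.8 -201.2   84.2] [-1.8e+02  1.0e-01 -1.8e+02] open 9.8 F [-0.   0.1 -0.3]
turn [-0.   0.1  0. ] /1: [-0.04  0.13  0.05] | shift [ 2.1  0.2 21.2] /1: [0.0021 0.0002 0.0212]
```

```bash
H="python3 -m handwheel"
$H '[[0.0015,0,0.011,0,0,0],[0,0,0.010,0,0,0],[0,0,0,0,0,0],[0,0,0,0,0,0],[0,0,0,0,0,0],[0,0,0,0,0,0],[0,0,0,0,0,0],[0,0,0,0,0,0]]'
python3 plan.py 425.7 -201 63 180
```

```text
time: 25.17
ee_pos: [0.4257, -0.2011, 0.0615]
tcp_rot: [-180.0, 0.1, -180.0]
wrist_force: [0.5, -0.8, 6.2]
opening: 0.0096
t 25.2 pos [ 425.7 -201.1   61.5] [-1.8e+02  1.0e-01 -1.8e+02] open 9.6 F [ 0.5 -0.8  6.2]
turn [-0.   0.1  0. ] /1: [-0.01  0.06  0.04] | shift [ 0.   0.1 -1.5] /1: [ 0.      0.0001 -0.0015]
```

```bash
H="python3 -m handwheel"
$H '[[0,0,-0.0015,0,0,0],[0,0,0,0,0,0],[0,0,0,0,0,0],[0,0,0,0,0,0],[0,0,0,0,0,0],[0,0,-0.03,0,0,0],[0,0,-0.04,0,0,0],[0,0,-0.04,0,0,0]]' -0.45
$H '[[0,0.0389,0,0,0,0],[0,0.0389,0,0,0,0],[0,0.0389,0,0,0,0],[0,0.0389,0,0,0,0],[0,0.0389,0,0,0,0],[0,0.0389,0,0,0,0],[0,0.0389,0,0,0,0],[0,0.0389,0,0,0,0]]' 0.4
$H '[[0,0.03,0,0,0,0],[0,0.03,0,0,0,0],[0,0,0.025,0,0,0],[0,0,0.025,0,0,0],[0,0,0,0,0,0],[0,0,0,0,0,0],[0,0,0,0,0,0],[0,0,0,0,0,0]]' 
python3 plan.py 426 179 34 180
cat > chk.py <<'E'
from h import *
c=look('top'); P=cloud(c); k=(abs(P[...,0]-.4257)<.036)&(P[...,1]<-.08)&(P[...,1]>-.28)&(c['img'].min(2)>150)
n,l,s,ct=cv2.connectedComponentsWithStats(k.astype(np.uint8))
for i in range(1,n): 
    if s[i,4]>20: print('bar',(ray(c,*ct[i],.046)*1000).round(1),np.median(P[l==i][:,2]).round(4))
z=P[...,2]
m=((z>0.005)&(z<0.07)&(P[...,0]>.3)&(P[...,0]<.7)&(P[...,1]>0.02)&(P[...,1]<.44)).astype(np.uint8)
n,l,s,ct=cv2.connectedComponentsWithStats(m,connectivity=4)
for i in range(1,n):
    if s[i,4]<25: continue
    q=P[l==i]; (a,b),(w,h),an=cv2.minAreaRect((q[:,:2]*1000).astype(np.float32))
    print('obj %.0f %.0f  %.0fx%.0f ang %.0f zt %.0f'%(a,b,w,h,an,np.percentile(q[:,2],95)*1000),c['img'][l==i].mean(0).astype(int))
E
python3 chk.py
```

```text
time: 25.83
ee_pos: [0.4245, -0.2005, 0.1733]
tcp_rot: [179.9, -0.1, -180.0]
wrist_force: [1.0, -0.6, 1.5]
opening: 0.0232
time: 26.5
ee_pos: [0.4247, 0.1122, 0.1732]
tcp_rot: [180.0, 0.0, -180.0]
wrist_force: [0.7, -0.3, -0.8]
opening: 0.0601
time: 27.17
ee_pos: [0.4258, 0.1702, 0.1248]
tcp_rot: [179.9, 0.1, -180.0]
wrist_force: [-0.4, -0.8, 0.6]
opening: 0.0595
t 27.2 pos [425.8 170.2 124.8] [ 1.799e+02  1.000e-01 -1.800e+02] open 59.5 F [-0.4 -0.8  0.6]
turn [0.1 0.1 0. ] /1: [0.07 0.11 0.  ] | shift [-0.2  8.8 90.8] /3: [-0.0001  0.0029  0.0303]
bar [ 427.3 -111.9   46. ] 0.045
bar [ 424.2 -153.6   46. ] 0.044
bar [ 425.9 -203.8   46. ] 0.0455
obj 640 84  31x49 ang 3 zt 24 [168 170 168]
obj 609 385  68x69 ang 14 zt 29 [199 151 101]
obj 590 275  41x43 ang 62 zt 21 [121  27  23]
obj 526 381  43x62 ang 10 zt 19 [217 218 215]
obj 527 87  30x29 ang 38 zt 22 [ 40 106 202]
obj 436 76  39x38 ang 24 zt 27 [ 46 114 211]
obj 404 293  57x19 ang 33 zt 18 [195 218 219]
obj 351 52  50x28 ang 26 zt 35 [ 53 120 215]
```

All three bars are in slots 4, 3 and 2. Now the stopper.

```bash
H="python3 -m handwheel"
$H '[[0,0.0088,0.02,0,0,0],[0,0,0.035,0,0,0],[0,0,0.03,0,0,0],[0,0,0.0058,0,0,0],[0,0,0,0,0,0],[0,0,0,0,0,0],[0,0,0,0,0,0],[0,0,0,0,0,0]]' 
$H '[[0,0,0,0,0,0],[0,0,0,0,0,0],[0,0,0,0,0,0],[0,0,0,0,0,0],[0,0,0,0,0,0],[0,0,0,0,0,0],[0,0,0,0,0,0],[0,0,0,0,0,0]]' -1 60
$H '[[0,0,-0.03,0,0,0],[0,0,-0.04,0,0,0],[0,0,-0.04,0,0,0],[0,0,-0.035,0,0,0],[0,0,0,0,0,0],[0,0,0,0,0,0],[0,0,0,0,0,0],[0,0,0,0,0,0]]' 
python3 plan.py 608 -120 180 180
```

```text
time: 27.88
ee_pos: [0.4262, 0.1795, 0.0344]
tcp_rot: [179.9, 0.2, -180.0]
wrist_force: [0.3, 0.2, -0.2]
opening: 0.0595
time: 28.55
ee_pos: [0.4255, 0.1793, 0.0334]
tcp_rot: [179.9, 0.1, -180.0]
wrist_force: [-1.9, 0.0, 6.8]
opening: 0.0265
time: 29.22
ee_pos: [0.4245, 0.1788, 0.1759]
tcp_rot: [-180.0, -0.1, -180.0]
wrist_force: [-0.4, 0.1, -0.5]
opening: 0.0269
t 29.2 pos [424.5 178.8 175.9] [-1.8e+02 -1.0e-01 -1.8e+02] open 26.9 F [-0.4  0.1 -0.5]
turn [-0.  -0.1  0. ] /1: [-0.02 -0.12  0.04] | shift [-183.5 -298.8   -4.1] /9: [-0.0204 -0.0332 -0.0005]
```

```bash
H="python3 -m handwheel"
$H '[[-0.0204,-0.0332,0,0,0,0],[-0.0204,-0.0332,0,0,0,0],[-0.0204,-0.0332,0,0,0,0],[-0.0204,-0.0332,0,0,0,0],[-0.0204,-0.0332,0,0,0,0],[-0.0204,-0.0332,0,0,0,0],[-0.0204,-0.0332,0,0,0,0],[-0.0204,-0.0332,0,0,0,0]]'
$H '[[-0.0204,-0.0332,0,0,0,0],[0,0,0,0,0,0],[0,0,0.035,0,0,0],[0,0,0.04,0,0,0],[0,0,0.035,0,0,0],[0,0,0,0,0,0],[0,0,0,0,0,0],[0,0,0,0,0,0]]'
python3 plan.py 608 -120 40 180
```

```text
time: 29.88
ee_pos: [0.5885, -0.0883, 0.1754]
tcp_rot: [179.9, -0.2, -180.0]
wrist_force: [0.5, 0.2, 0.1]
opening: 0.0266
time: 30.55
ee_pos: [0.6093, -0.1194, 0.0688]
tcp_rot: [180.0, 0.1, -179.9]
wrist_force: [0.5, 0.3, 0.4]
opening: 0.0268
t 30.6 pos [ 609.3 -119.4   68.8] [ 1.800e+02  1.000e-01 -1.799e+02] open 26.8 F [0.5 0.3 0.4]
turn [0.  0.1 0.1] /1: [0.02 0.05 0.05] | shift [ 1.3 -0.6 28.8] /1: [ 0.0013 -0.0006  0.0288]
```

```bash
H="python3 -m handwheel"
$H '[[0,0,0.0145,0,0,0],[0,0,0.0135,0,0,0],[0,0,0,0,0,0],[0,0,0,0,0,0],[0,0,0,0,0,0],[0,0,0,0,0,0],[0,0,0,0,0,0],[0,0,0,0,0,0]]'
$H '[[0,0,0,0,0,0],[0,0,0,0,0,0],[0,0,0,0,0,0],[0,0,0,0,0,0],[0,0,-0.035,0,0,0],[0,0,-0.035,0,0,0],[0,0,-0.035,0,0,0],[0,0,-0.03,0,0,0]]' 0.05
python3 plan.py 436.5 77.3 174 180
python3 chk.py
```

```text
time: 31.22
ee_pos: [0.6092, -0.1196, 0.04]
tcp_rot: [180.0, 0.1, -180.0]
wrist_force: [0.2, 0.4, 0.3]
opening: 0.0267
time: 31.88
ee_pos: [0.6089, -0.1196, 0.1766]
tcp_rot: [180.0, 0.1, -180.0]
wrist_force: [0.6, -0.0, 0.4]
opening: 0.045
t 31.9 pos [ 608.9 -119.6  176.6] [ 1.8e+02  1.0e-01 -1.8e+02] open 45.0 F [ 0.6 -0.   0.4]
turn [0.  0.1 0. ] /1: [0.01 0.05 0.04] | shift [172.4 196.9   2.6] /7: [0.0246 0.0281 0.0004]
bar [ 487.9 -288.4   46. ] 0.6344
bar [ 435.6 -110.3   46. ] 0.0456
obj 643 86  32x52 ang 13 zt 24 [118 120 118]
obj 610 385  69x69 ang 29 zt 28 [195 147  98]
obj 592 276  45x42 ang 63 zt 21 [194  39  32]
obj 522 383  62x42 ang 89 zt 19 [217 218 215]
obj 527 87  30x31 ang 89 zt 22 [ 27  63 118]
obj 510 185  41x41 ang 73 zt 60 [72 65 59]
obj 438 77  39x41 ang 63 zt 28 [ 29  66 123]
obj 413 276  59x57 ang 45 zt 18 [199 221 222]
obj 346 62  50x50 ang 43 zt 35 [ 30  68 126]
```

```bash
H="python3 -m handwheel"
$H '[[0.0246,0.0281,0,0,0,0],[0.0246,0.0281,0,0,0,0],[0.0246,0.0281,0,0,0,0],[0.0246,0.0281,0,0,0,0],[0.0246,0.0281,0,0,0,0],[0.0246,0.0281,0,0,0,0],[0.0246,0.0281,0,0,0,0],[0,0,0.03,0,0,0]]' 0.6
$H '[[0,0,0.04,0,0,0],[0,0,0.02,0,0,0],[0,0,0,0,0,0],[0,0,0,0,0,0],[0,0,0,0,0,0],[0,0,0,0,0,0],[0,0,0,0,0,0],[0,0,0,0,0,0]]'
python3 plan.py 437 77.3 22 180
```

```text
time: 32.6
ee_pos: [0.4356, 0.0806, 0.149]
tcp_rot: [179.8, 0.4, -179.8]
wrist_force: [0.9, -0.8, 0.9]
opening: 0.0687
time: 33.27
ee_pos: [0.4372, 0.077, 0.0854]
tcp_rot: [180.0, 0.1, -180.0]
wrist_force: [0.8, -0.3, -0.4]
opening: 0.0683
t 33.3 pos [437.2  77.   85.4] [ 1.8e+02  1.0e-01 -1.8e+02] open 68.3 F [ 0.8 -0.3 -0.4]
turn [0.  0.1 0. ] /1: [0.05 0.09 0.02] | shift [ 0.2  0.3 63.4] /2: [0.0001 0.0001 0.0317]
```

```bash
H="python3 -m handwheel"
$H '[[0,0,0.03,0,0,0],[0,0,0.025,0,0,0],[0,0,0.0085,0,0,0],[0,0,0,0,0,0],[0,0,0,0,0,0],[0,0,0,0,0,0],[0,0,0,0,0,0],[0,0,0,0,0,0]]' 
$H '[[0,0,0,0,0,0],[0,0,0,0,0,0],[0,0,0,0,0,0],[0,0,0,0,0,0],[0,0,0,0,0,0],[0,0,0,0,0,0],[0,0,0,0,0,0],[0,0,0,0,0,0]]' -1 60
$H '[[0,0,-0.03,0,0,0],[0,0,-0.04,0,0,0],[0,0,-0.04,0,0,0],[0,0,-0.04,0,0,0],[0,0,0,0,0,0],[0,0,0,0,0,0],[0,0,0,0,0,0],[0,0,0,0,0,0]]' 
python3 plan.py 608 -188 172 180
```

```text
time: 33.93
ee_pos: [0.4373, 0.0772, 0.022]
tcp_rot: [180.0, 0.1, -180.0]
wrist_force: [-0.5, -0.7, -0.2]
opening: 0.068
time: 34.6
ee_pos: [0.4368, 0.0771, 0.0215]
tcp_rot: [180.0, 0.0, -180.0]
wrist_force: [-2.6, -0.4, 5.7]
opening: 0.0377
time: 35.27
ee_pos: [0.436, 0.0769, 0.1694]
tcp_rot: [180.0, -0.1, -180.0]
wrist_force: [-0.2, -1.3, -0.3]
opening: 0.0374
t 35.3 pos [436.   76.9 169.4] [ 1.8e+02 -1.0e-01 -1.8e+02] open 37.4 F [-0.2 -1.3 -0.3]
turn [ 0.  -0.1  0. ] /1: [ 0.01 -0.13  0.04] | shift [-172.  -264.9   -2.6] /8: [-0.0215 -0.0331 -0.0003]
```

```bash
H="python3 -m handwheel"
$H '[[-0.0215,-0.0331,0,0,0,0],[-0.0215,-0.0331,0,0,0,0],[-0.0215,-0.0331,0,0,0,0],[-0.0215,-0.0331,0,0,0,0],[-0.0215,-0.0331,0,0,0,0],[-0.0215,-0.0331,0,0,0,0],[-0.0215,-0.0331,0,0,0,0],[-0.0215,-0.0331,0,0,0,0]]'
$H '[[0,0,0,0,0,0],[0,0,0.035,0,0,0],[0,0,0.035,0,0,0],[0,0,0.035,0,0,0],[0,0,0,0,0,0],[0,0,0,0,0,0],[0,0,0,0,0,0],[0,0,0,0,0,0]]'
python3 plan.py 608 -188 28 180
```

```text
time: 35.93
ee_pos: [0.6088, -0.1894, 0.1686]
tcp_rot: [179.9, -0.2, -180.0]
wrist_force: [0.5, 0.2, -0.1]
opening: 0.0377
time: 36.6
ee_pos: [0.6099, -0.1879, 0.0684]
tcp_rot: [-180.0, 0.2, -179.9]
wrist_force: [1.1, -0.9, -0.6]
opening: 0.038
t 36.6 pos [ 609.9 -187.9   68.4] [-180.     0.2 -179.9] open 38.0 F [ 1.1 -0.9 -0.6]
turn [-0.   0.2  0.1] /1: [-0.03  0.18  0.05] | shift [ 1.9 -0.1 40.4] /1: [ 0.0019 -0.0001  0.0404]
```

```bash
H="python3 -m handwheel"
$H '[[0,0,0.015,0,0,0],[0,0,0.015,0,0,0],[0,0,0.009,0,0,0],[0,0,0,0,0,0],[0,0,0,0,0,0],[0,0,0,0,0,0],[0,0,0,0,0,0],[0,0,0,0,0,0]]'
$H '[[0,0,0,0,0,0],[0,0,0,0,0,0],[0,0,0,0,0,0],[0,0,0,0,0,0],[0,0,-0.035,0,0,0],[0,0,-0.035,0,0,0],[0,0,-0.035,0,0,0],[0,0,-0.03,0,0,0]]' 0.15
$H '[[0,0,0,0,0,-7],[0,0,0,0,0,-7],[0,0,0,0,0,-7],[0,0,0,0,0,-7],[0,0,0,0,0,-7],[0,0,0,0,0,-7],[0,0,0,0,0,-7],[0,0,0,0,0,-7]]' 
python3 plan.py 592 275.5 165 243
python3 chk.py
```

```text
time: 37.27
ee_pos: [0.6092, -0.1878, 0.0276]
tcp_rot: [180.0, 0.1, -180.0]
wrist_force: [-0.6, -0.1, -0.6]
opening: 0.0374
time: 37.93
ee_pos: [0.6087, -0.1877, 0.1641]
tcp_rot: [180.0, 0.1, -180.0]
wrist_force: [0.1, -0.4, -0.6]
opening: 0.0489
time: 38.6
ee_pos: [0.6087, -0.1877, 0.1616]
tcp_rot: [180.0, 0.0, -123.6]
wrist_force: [0.1, -0.5, -1.0]
opening: 0.049
t 38.6 pos [ 608.7 -187.7  161.6] [ 180.     0.  -123.6] open 49.0 F [ 0.1 -0.5 -1. ]
turn [ 0.   0.  -6.6] /1: [ 0.03  0.02 -6.61] | shift [-405.1  225.2   -3.4] /12: [-0.0338  0.0188 -0.0003]
bar [ 483.1 -323.3   46. ] 0.6224
bar [ 426.7 -112.2   46. ] 0.0454
bar [ 424.2 -153.6   46. ] 0.0437
obj 642 85  29x52 ang 12 zt 25 [163 164 163]
obj 609 385  68x69 ang 8 zt 28 [194 147  98]
obj 591 275  41x42 ang 63 zt 22 [196  39  32]
obj 520 383  61x40 ang 86 zt 19 [218 219 216]
obj 527 87  29x30 ang 89 zt 22 [ 34  87 166]
obj 511 185  41x43 ang 44 zt 59 [71 64 59]
obj 413 276  59x57 ang 46 zt 19 [197 219 220]
obj 346 61  50x50 ang 24 zt 34 [ 29  68 125]
```

```bash
H="python3 -m handwheel"
$H '[[0,0,0,0,0,-6.6],[-0.0338,0.0188,0,0,0,0],[-0.0338,0.0188,0,0,0,0],[-0.0338,0.0188,0,0,0,0],[-0.0338,0.0188,0,0,0,0],[-0.0338,0.0188,0,0,0,0],[-0.0338,0.0188,0,0,0,0],[-0.0338,0.0188,0,0,0,0]]' 0.65
$H '[[-0.0338,0.0188,0,0,0,0],[-0.0338,0.0188,0,0,0,0],[-0.0338,0.0188,0,0,0,0],[-0.0338,0.0188,0,0,0,0],[-0.0338,0.0188,0,0,0,0],[0,0,0.03,0,0,0],[0,0,0.04,0,0,0],[0,0,0,0,0,0]]'
$H '[[0,0,0,0,0,0],[0,0,0,0,0,0],[0,0,0,0,0,0],[0,0,0,0,0,0],[0,0,0,0,0,0],[0,0,0,0,0,0],[0,0,0,0,0,0],[0,0,0,0,0,0]]' >/dev/null
python3 plan.py 591.5 275.5 21 243
```

```text
time: 39.32
ee_pos: [0.6002, 0.0847, 0.1619]
tcp_rot: [180.0, 0.0, -117.6]
wrist_force: [0.5, 0.4, -0.4]
opening: 0.0704
time: 39.98
ee_pos: [0.5912, 0.2757, 0.0835]
tcp_rot: [179.6, -0.5, -117.4]
wrist_force: [-1.3, -0.7, -2.5]
opening: 0.0704
t 40.6 pos [594.8 276.2  92.1] [ 180.     0.  -117.4] open 70.4 F [ 0.2 -0.8 -0.3]
turn [ 0.   0.  -0.4] /1: [ 0.01  0.04 -0.37] | shift [ 2.2  2.7 71.1] /2: [0.0011 0.0013 0.0356]
```

```bash
H="python3 -m handwheel"
$H '[[0.0022,0.0027,0.03,0,0,0],[0,0,0.03,0,0,0],[0,0,0.011,0,0,0],[0,0,0,0,0,0],[0,0,0,0,0,0],[0,0,0,0,0,0],[0,0,0,0,0,0],[0,0,0,0,0,0]]' 
$H '[[0,0,0,0,0,0],[0,0,0,0,0,0],[0,0,0,0,0,0],[0,0,0,0,0,0],[0,0,0,0,0,0],[0,0,0,0,0,0],[0,0,0,0,0,0],[0,0,0,0,0,0]]' -1 50
$H '[[0,0,-0.03,0,0,0],[0,0,-0.04,0,0,0],[0,0,-0.04,0,0,0],[0,0,-0.04,0,0,0],[0,0,0,0,0,0],[0,0,0,0,0,0],[0,0,0,0,0,0],[0,0,0,0,0,0]]' 
python3 plan.py 535 -108 171 243
```

```text
time: 41.32
ee_pos: [0.5922, 0.2759, 0.0226]
tcp_rot: [-179.9, 0.1, -117.4]
wrist_force: [0.2, 0.0, -1.1]
opening: 0.0704
time: 41.98
ee_pos: [0.5917, 0.2757, 0.0216]
tcp_rot: [-180.0, 0.1, -117.4]
wrist_force: [-0.4, -0.2, 6.3]
opening: 0.0406
time: 42.65
ee_pos: [0.5907, 0.2752, 0.1688]
tcp_rot: [179.9, -0.1, -117.4]
wrist_force: [0.1, -0.3, -0.5]
opening: 0.0406
t 42.6 pos [590.7 275.2 168.8] [ 1.799e+02 -1.000e-01 -1.174e+02] open 40.6 F [ 0.1 -0.3 -0.5]
turn [ 0.1 -0.1 -0.4] /1: [ 0.12 -0.11 -0.36] | shift [ 366.8 -124.3   -2.2] /10: [ 0.0367 -0.0124 -0.0002]
```

```bash
H="python3 -m handwheel"
$H '[[0.0367,-0.0124,0,0,0,0],[0.0367,-0.0124,0,0,0,0],[0.0367,-0.0124,0,0,0,0],[0.0367,-0.0124,0,0,0,0],[0.0367,-0.0124,0,0,0,0],[0.0367,-0.0124,0,0,0,0],[0.0367,-0.0124,0,0,0,0],[0.0367,-0.0124,0,0,0,0]]'
$H '[[0.0367,-0.0124,0,0,0,0],[0.0367,-0.0124,0,0,0,0],[0,0,0,0,0,0],[0,0,0.035,0,0,0],[0,0,0.035,0,0,0],[0,0,0.035,0,0,0],[0,0,0,0,0,0],[0,0,0,0,0,0]]'
python3 plan.py 535 -108 27 243
```

```text
time: 43.32
ee_pos: [0.5431, -0.0325, 0.169]
tcp_rot: [179.8, -0.0, -117.3]
wrist_force: [2.0, 0.1, -0.1]
opening: 0.0409
time: 43.98
ee_pos: [0.5309, -0.1068, 0.0635]
tcp_rot: [179.7, -0.1, -117.4]
wrist_force: [-0.1, 0.8, 0.9]
opening: 0.0409
t 44.0 pos [ 530.9 -106.8   63.5] [ 1.797e+02 -1.000e-01 -1.174e+02] open 40.9 F [-0.1  0.8  0.9]
turn [ 0.3 -0.1 -0.4] /1: [ 0.33 -0.07 -0.35] | shift [-0.8 -4.2 36.5] /1: [-0.0008 -0.0042  0.0365]
```

```bash
H="python3 -m handwheel"
$H '[[0,0,0.015,0,0,0],[0,0,0.015,0,0,0],[0,0,0.008,0,0,0],[0,0,0,0,0,0],[0,0,0,0,0,0],[0,0,0,0,0,0],[0,0,0,0,0,0],[0,0,0,0,0,0]]'
$H '[[0,0,0,0,0,0],[0,0,0,0,0,0],[0,0,0,0,0,0],[0,0,0,0,0,0],[0,0,-0.035,0,0,0],[0,0,-0.035,0,0,0],[0,0,-0.035,0,0,0],[0,0,-0.03,0,0,0]]' 0.22
python3 - <<'E'
from h import *
c=look('top'); save(c,'el',(255,160,415,280),4)
s=look('scene')
u,v=proj(s,[[.6425,.07,.011]])[0].astype(int); print(u,v)
g=c['img'][170:205,270:305]; 
gray=(g.min(2)>60).astype(int); print('\n'.join(''.join('#' if a>190 else '+' if a>60 else '.' for a in r) for r in g.min(2)))
for uv in ((290.7,187.1),): print(ray(c,*uv,.022))
E
python3 plan.py 642 71 165 252
```

```text
time: 44.65
ee_pos: [0.5333, -0.1074, 0.0286]
tcp_rot: [-179.9, 0.0, -117.4]
wrist_force: [0.2, 0.2, 0.7]
opening: 0.0407
time: 45.32
ee_pos: [0.5328, -0.1075, 0.165]
tcp_rot: [-180.0, 0.0, -117.4]
wrist_force: [0.1, -0.3, 0.7]
opening: 0.0516
255 245
...................................
...................................
...................................
...................................
...................................
...................................
...................................
...................................
...................................
...................................
...................................
...................................
...................................
..........++##++...+++.............
..........+#####++++++++...........
..........+#####+++++++++..........
.........+######++++++++...........
.........+###+.+++++++++...........
.........+###....+++++++...........
........+###+....++++++............
........+###+......++++............
.......+####+......................
.......+###+.......................
.......+###+.......................
........+##........................
...................................
...................................
...................................
...................................
...................................
...................................
...................................
...................................
...................................
...................................
[0.64252034 0.07030328 0.022     ]
t 45.4 pos [ 534.8 -107.9  168.4] [-1.796e+02  1.000e-01 -1.174e+02] open 52.3 F [-0.   0.2  0. ]
turn [-0.4  0.1 -9.4] /2: [-0.22  0.06 -4.68] | shift [-203.2  -46.7    3.4] /6: [-0.0339 -0.0078  0.0006]
```

View pics/el.png

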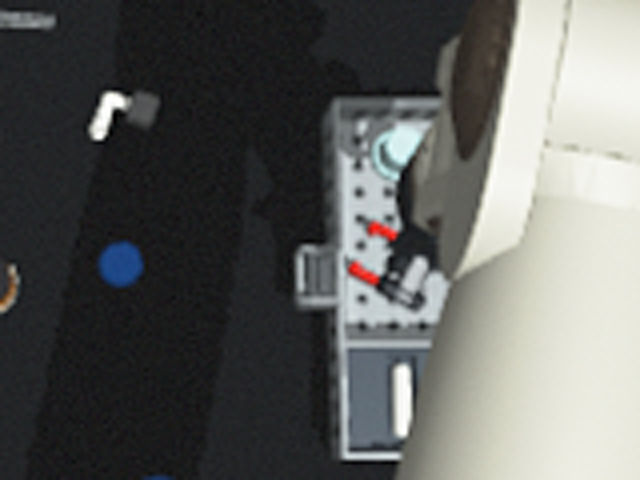

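The crop shows the elbow with its nut at (143,110), the stopper at (398,152) and the clip's arms at (380,232), both in the bay. I rotate about 6° and go over the nut.

```bash
H="python3 -m handwheel"
$H '[[0,0,0,0,0,-6.4],[0,0,0,0,0,0],[0,0,0,0,0,0],[0,0,0,0,0,0],[0,0,0,0,0,0],[0,0,0,0,0,0],[0,0,0,0,0,0],[0,0,0,0,0,0]]' 0.25
python3 plan.py 642 71 168 249
```

```text
time: 46.08
ee_pos: [0.5328, -0.1074, 0.1625]
tcp_rot: [180.0, 0.0, -111.0]
wrist_force: [-0.9, 0.1, 0.0]
opening: 0.0532
t 46.1 pos [ 532.8 -107.4  162.5] [ 180.    0. -111.] open 53.2 F [-0.9  0.1  0. ]
turn [0. 0. 0.] /1: [0.03 0.02 0.01] | shift [-205.7  -38.    -5.5] /6: [-0.0343 -0.0063 -0.0009]
```

```bash
H="python3 -m handwheel"
$H '[[-0.0343,-0.0063,0,0,0,0],[-0.0343,-0.0063,0,0,0,0],[-0.0343,-0.0063,0,0,0,0],[-0.0343,-0.0063,0,0,0,0],[-0.0343,-0.0063,0,0,0,0],[-0.0343,-0.0063,0,0,0,0],[0,0,0.035,0,0,0],[0,0,0.035,0,0,0]]' 0.25
$H '[[0,0,0,0,0,0],[0,0,0,0,0,0],[0,0,0,0,0,0],[0,0,0,0,0,0],[0,0,0,0,0,0],[0,0,0,0,0,0],[0,0,0,0,0,0],[0,0,0,0,0,0]]'
python3 plan.py 642 71 21 249
python3 - <<'E'
from h import *
c=look('scene'); save(c,'el2',(195,190,335,295),4)
t=look('top'); save(t,'bay',(320,170,430,290),4)
E
```

```text
time: 46.75
ee_pos: [0.6441, 0.0735, 0.0938]
tcp_rot: [-179.8, 0.2, -110.8]
wrist_force: [0.5, 0.2, -1.6]
opening: 0.0536
time: 47.42
ee_pos: [0.6419, 0.0711, 0.0933]
tcp_rot: [-180.0, 0.0, -111.0]
wrist_force: [0.5, -0.1, -0.4]
opening: 0.0537
t 47.4 pos [641.9  71.1  93.3] [-180.    0. -111.] open 53.7 F [ 0.5 -0.1 -0.4]
turn [-0.  0.  0.] /1: [-0.02  0.04  0.03] | shift [ 0.1 -0.1 72.3] /2: [ 0.0001 -0.0001  0.0362]
```

View pics/el2.png

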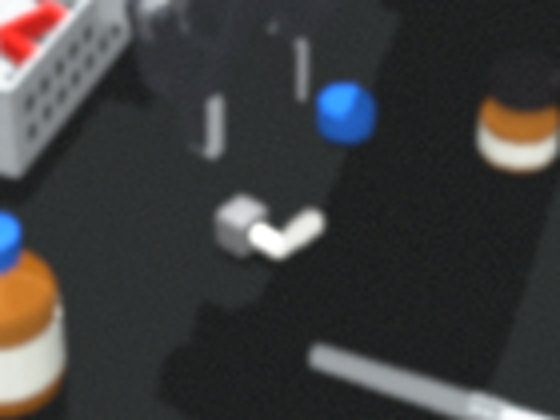

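The nut at (242,226) sits under the open fingers, and the tube's side leg is clear of them. I descend and grip.

```bash
H="python3 -m handwheel"
$H '[[0,0,0.03,0,0,0],[0,0,0.03,0,0,0],[0,0,0.011,0,0,0],[0,0,0,0,0,0],[0,0,0,0,0,0],[0,0,0,0,0,0],[0,0,0,0,0,0],[0,0,0,0,0,0]]' 
$H '[[0,0,0,0,0,0],[0,0,0,0,0,0],[0,0,0,0,0,0],[0,0,0,0,0,0],[0,0,0,0,0,0],[0,0,0,0,0,0],[0,0,0,0,0,0],[0,0,0,0,0,0]]' -1 60
$H '[[0,0,-0.03,0,0,0],[0,0,-0.04,0,0,0],[0,0,-0.04,0,0,0],[0,0,-0.04,0,0,0],[0,0,0,0,0,0],[0,0,0,0,0,0],[0,0,0,0,0,0],[0,0,0,0,0,0]]' 
python3 plan.py 525 -190 171 249
```

```text
time: 48.18
ee_pos: [0.6426, 0.0714, 0.0234]
tcp_rot: [-179.9, 0.1, -111.0]
wrist_force: [-0.0, -0.2, 0.3]
opening: 0.0537
time: 48.85
ee_pos: [0.6421, 0.0714, 0.0224]
tcp_rot: [-180.0, 0.0, -111.0]
wrist_force: [0.2, 0.2, 4.9]
opening: 0.0203
time: 49.52
ee_pos: [0.6411, 0.0712, 0.1698]
tcp_rot: [179.8, -0.1, -111.0]
wrist_force: [-0.7, -0.0, -0.3]
opening: 0.0202
t 49.5 pos [641.1  71.2 169.8] [ 1.798e+02 -1.000e-01 -1.110e+02] open 20.2 F [-0.7 -0.  -0.3]
turn [ 0.2 -0.1  0. ] /1: [ 0.17 -0.05  0.04] | shift [285.4  14.8  -1.2] /7: [ 0.0408  0.0021 -0.0002]
```

View pics/bay.png

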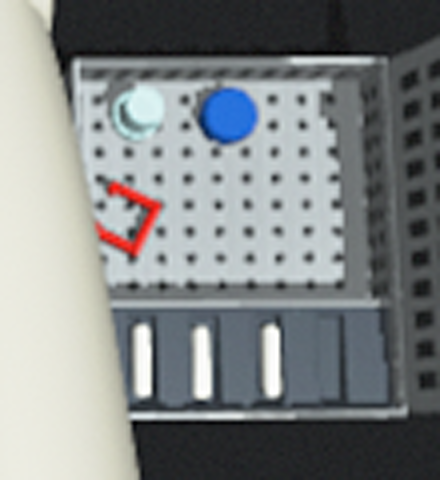

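The bay view shows the stopper (138,110), cap (228,115) and clip (130,215) flat on the floor, and bars in three slots. The elbow is held. I'll set it down at (525,−190).

```bash
H="python3 -m handwheel"
$H '[[0.0408,0.0021,0,0,0,0],[0.0408,0.0021,0,0,0,0],[0.0408,0.0021,0,0,0,0],[0.0408,0.0021,0,0,0,0],[0.0408,0.0021,0,0,0,0],[0.0408,0.0021,0,0,0,0],[0.0408,0.0021,0,0,0,0],[0,0,0,0,0,0]]'
$H '[[0,0,0.035,0,0,0],[0,0,0.035,0,0,0],[0,0,0.035,0,0,0],[0,0,0,0,0,0],[0,0,0,0,0,0],[0,0,0,0,0,0],[0,0,0,0,0,0],[0,0,0,0,0,0]]'
python3 plan.py 525 -190 28 249
```

```text
time: 50.18
ee_pos: [0.5225, -0.1953, 0.17]
tcp_rot: [179.8, -0.1, -111.3]
wrist_force: [-0.4, 0.6, -0.1]
opening: 0.0204
time: 50.85
ee_pos: [0.527, -0.1905, 0.0689]
tcp_rot: [-179.8, 0.0, -110.9]
wrist_force: [0.4, -0.7, -0.8]
opening: 0.0205
t 50.9 pos [ 527.  -190.5   68.9] [-179.8    0.  -110.9] open 20.5 F [ 0.4 -0.7 -0.8]
turn [-0.2  0.   0.1] /1: [-0.16  0.02  0.05] | shift [ 0.3  2.  40.9] /1: [0.0003 0.002  0.0409]
```

```bash
H="python3 -m handwheel"
$H '[[0,0,0.015,0,0,0],[0,0,0.015,0,0,0],[0,0,0.010,0,0,0],[0,0,0,0,0,0],[0,0,0,0,0,0],[0,0,0,0,0,0],[0,0,0,0,0,0],[0,0,0,0,0,0]]'
$H '[[0,0,0,0,0,0],[0,0,0,0,0,0],[0,0,0,0,0,0],[0,0,0,0,0,0],[0,0,-0.035,0,0,0],[0,0,-0.035,0,0,0],[0,0,-0.035,0,0,0],[0,0,-0.035,0,0,0]]' -0.1
$H '[[0,0,0,0,0,-5.9],[0,0,0,0,0,-5.9],[0,0,0,0,0,-5.9],[0,0,0,0,0,-5.9],[0,0,0,0,0,-5.9],[0,0,0,0,0,0],[0,0,0,0,0,0],[0,0,0,0,0,0]]' 0
python3 - <<'E'
from h import *
c=look('top'); g=c['img']
print('\n'.join(''.join('#' if a>190 else '+' if a>80 else '.' for a in r) for r in g[214:242,165:205].min(2)))
E
python3 m2.py | grep -E "key|^C"; python3 plan.py 524 386 165 278.5
```

```text
time: 51.52
ee_pos: [0.5261, -0.1903, 0.0272]
tcp_rot: [-180.0, 0.0, -111.0]
wrist_force: [0.1, -0.6, 0.4]
opening: 0.0207
time: 52.18
ee_pos: [0.5255, -0.1901, 0.1682]
tcp_rot: [180.0, 0.0, -111.0]
wrist_force: [-0.2, -0.3, -0.0]
opening: 0.0383
time: 52.85
ee_pos: [0.5258, -0.1902, 0.1666]
tcp_rot: [180.0, 0.0, -81.7]
wrist_force: [-0.6, 0.1, -1.2]
opening: 0.0423
........................................
........................................
........................................
........................................
........................................
........................................
........++##+...........................
........+####...........................
........+####+.............+++..........
........+####+......++++++++##..........
........+####+++++++##########..........
.........####+################+.........
.........#####################+.........
.........##################++#+.........
.........+###############++.............
.........+########+++...................
.........+####+.........................
.........+####+...................
[... 241 characters left out ...]
...........
........................................
........................................
........................................
........................................
C 172 mean [526.3 389.9] dir 97.5 ext [45. 63.] mid [526.5 383.4] ((527.2100830078125, 383.35858154296875), (45.45127487182617, 62.899986267089844), 9.107319831848145)
key 172 mean [526.1 389.5] dir 97.5 ext [45. 63.] mid [526.2 383. ] ((526.9482421875, 382.9662170410156), (45.38320541381836, 62.805755615234375), 9.107339859008789)
t 53.0 pos [ 525.9 -190.2  166.6] [180.    0.  -81.6] open 42.6 F [ 0.2  0.1 -0.4]
turn [ 0.   0.  -0.1] /1: [ 0.    0.03 -0.08] | shift [-570.2  -83.3    1.6] /15: [-0.038  -0.0056  0.0001]
```

```bash
H="python3 -m handwheel"
$H '[[-0.038,-0.0056,0,0,0,0],[-0.038,-0.0056,0,0,0,0],[-0.038,-0.0056,0,0,0,0],[-0.038,-0.0056,0,0,0,0],[-0.038,-0.0056,0,0,0,0],[-0.038,-0.0056,0,0,0,0],[-0.038,-0.0056,0,0,0,0],[-0.038,-0.0056,0,0,0,0]]'
$H '[[-0.038,-0.0056,0,0,0,0],[-0.038,-0.0056,0,0,0,0],[-0.038,-0.0056,0,0,0,0],[-0.038,-0.0056,0,0,0,0],[-0.038,-0.0056,0,0,0,0],[-0.038,-0.0056,0,0,0,0],[-0.038,-0.0056,0,0,0,0],[0,0,0.035,0,0,0]]'
$H '[[0,0,0.035,0,0,0],[0,0,0,0,0,0],[0,0,0,0,0,0],[0,0,0,0,0,0],[0,0,0,0,0,0],[0,0,0,0,0,0],[0,0,0,0,0,0],[0,0,0,0,0,0]]'
python3 plan.py 525 386.5 20 278.5
```

```text
time: 53.62
ee_pos: [0.5247, 0.1189, 0.167]
tcp_rot: [-180.0, 0.0, -81.6]
wrist_force: [0.2, 0.1, -0.7]
opening: 0.0427
time: 54.28
ee_pos: [0.5265, 0.3942, 0.1387]
tcp_rot: [-179.4, 0.5, -81.3]
wrist_force: [1.6, 1.6, 0.6]
opening: 0.0431
time: 54.95
ee_pos: [0.5247, 0.386, 0.0982]
tcp_rot: [-179.9, 0.1, -81.5]
wrist_force: [0.9, 0.4, -0.5]
opening: 0.0427
t 55.0 pos [524.7 386.   98.2] [-1.799e+02  1.000e-01 -8.150e+01] open 42.7 F [ 0.9  0.4 -0.5]
turn [-0.1  0.1  0. ] /1: [-0.08  0.08  0.01] | shift [-0.4 -0.3 78.2] /2: [-0.0002 -0.0002  0.0391]
```

```bash
H="python3 -m handwheel"
$H '[[0,0,0.03,0,0,0],[0,0,0.03,0,0,0],[0,0,0.017,0,0,0],[0,0,0,0,0,0],[0,0,0,0,0,0],[0,0,0,0,0,0],[0,0,0,0,0,0],[0,0,0,0,0,0]]' 
$H '[[0,0,0,0,0,0],[0,0,0,0,0,0],[0,0,0,0,0,0],[0,0,0,0,0,0],[0,0,0,0,0,0],[0,0,0,0,0,0],[0,0,0,0,0,0],[0,0,0,0,0,0]]' -1 60
$H '[[0,0,-0.03,0,0,0],[0,0,-0.04,0,0,0],[0,0,-0.04,0,0,0],[0,0,-0.04,0,0,0],[0,0,0,0,0,0],[0,0,0,0,0,0],[0,0,0,0,0,0],[0,0,0,0,0,0]]' 
python3 plan.py 560 -238 171 278.5
```

```text
time: 55.62
ee_pos: [0.5246, 0.3863, 0.0209]
tcp_rot: [-179.9, 0.1, -81.5]
wrist_force: [-0.6, 1.2, -0.3]
opening: 0.0428
time: 56.28
ee_pos: [0.5245, 0.3861, 0.0205]
tcp_rot: [-180.0, 0.1, -81.5]
wrist_force: [0.1, -0.3, 4.8]
opening: 0.0132
time: 56.95
ee_pos: [0.5237, 0.3855, 0.1677]
tcp_rot: [179.8, -0.1, -81.5]
wrist_force: [-0.6, 0.3, -0.2]
opening: 0.0132
t 57.0 pos [523.7 385.5 167.7] [ 1.798e+02 -1.000e-01 -8.150e+01] open 13.2 F [-0.6  0.3 -0.2]
turn [ 0.2 -0.1  0. ] /1: [ 0.16 -0.05  0.04] | shift [622.1  56.2  -3.3] /16: [ 0.0389  0.0035 -0.0002]
```

```bash
H="python3 -m handwheel"
$H '[[0.0389,0.0035,0,0,0,0],[0.0389,0.0035,0,0,0,0],[0.0389,0.0035,0,0,0,0],[0.0389,0.0035,0,0,0,0],[0.0389,0.0035,0,0,0,0],[0.0389,0.0035,0,0,0,0],[0.0389,0.0035,0,0,0,0],[0.0389,0.0035,0,0,0,0]]'
$H '[[0.0389,0.0035,0,0,0,0],[0.0389,0.0035,0,0,0,0],[0.0389,0.0035,0,0,0,0],[0.0389,0.0035,0,0,0,0],[0.0389,0.0035,0,0,0,0],[0.0389,0.0035,0,0,0,0],[0.0389,0.0035,0,0,0,0],[0.0389,0.0035,0,0,0,0]]'
$H '[[0,0,0,0,0,0],[0,0,0.035,0,0,0],[0,0,0.035,0,0,0],[0,0,0.03,0,0,0],[0,0,0,0,0,0],[0,0,0,0,0,0],[0,0,0,0,0,0],[0,0,0,0,0,0]]'
python3 plan.py 560 -238 27 278.5
```

```text
time: 57.62
ee_pos: [0.5418, 0.0721, 0.1679]
tcp_rot: [179.8, 0.0, -81.5]
wrist_force: [0.7, 0.4, 0.1]
opening: 0.0136
time: 58.28
ee_pos: [0.5604, -0.2396, 0.1676]
tcp_rot: [179.9, 0.1, -81.5]
wrist_force: [0.6, 0.2, -0.9]
opening: 0.0134
time: 58.95
ee_pos: [0.5624, -0.2381, 0.0719]
tcp_rot: [-179.9, -0.1, -81.4]
wrist_force: [0.2, -1.1, 0.6]
opening: 0.0134
t 59.0 pos [ 562.4 -238.1   71.9] [-1.799e+02 -1.000e-01 -8.140e+01] open 13.4 F [ 0.2 -1.1  0.6]
turn [-0.1 -0.1  0.1] /1: [-0.14 -0.06  0.05] | shift [-0.5  2.3 44.9] /2: [-0.0002  0.0012  0.0224]
```

```bash
H="python3 -m handwheel"
$H '[[0,0,0.02,0,0,0],[0,0,0.017,0,0,0],[0,0,0.008,0,0,0],[0,0,0,0,0,0],[0,0,0,0,0,0],[0,0,0,0,0,0],[0,0,0,0,0,0],[0,0,0,0,0,0]]'
$H '[[0,0,0,0,0,0],[0,0,0,0,0,0],[0,0,0,0,0,0],[0,0,0,0,0,0],[0,0,-0.035,0,0,0],[0,0,-0.035,0,0,0],[0,0,-0.035,0,0,0],[0,0,-0.035,0,0,0]]' -0.25
$H '[[-0.04,0,0,0,0,0],[-0.04,0,0,0,0,0],[-0.04,0,0,0,0,0],[-0.04,0,0,0,0,0],[-0.04,0,0,0,0,0],[-0.04,0,0,0,0,0],[-0.04,0,0,0,0,0],[-0.04,0,0,0,0,0]]'
python3 chk.py; python3 - <<'E'
from h import *
c=look('top'); save(c,'bay2',(320,160,480,290),4); P=cloud(c)
m=(P[...,2]>.1)&(P[...,2]<.3)&(P[...,0]>.35)&(P[...,0]<.7)&(P[...,1]<-.3); q=P[m]
print(np.percentile(q[:,2],[2,98]),q[q[:,2]>np.percentile(q[:,2],95)].mean(0)); 
a=np.polyfit(q[:,2],q[:,1],1); print('cover slope dy/dz',a,'angle',np.pi/2+np.arctan(-a[0]),'y at z.062',np.polyval(a,.062))
o=monitor.get_obs(); print(o['ee_pos'],o['tcp_rot'],o['time'],np.round(o['q'],1))
E
```

```text
time: 59.62
ee_pos: [0.5618, -0.238, 0.0256]
tcp_rot: [-179.9, -0.0, -81.5]
wrist_force: [-0.6, -0.2, -0.6]
opening: 0.0133
time: 60.28
ee_pos: [0.561, -0.2377, 0.1662]
tcp_rot: [180.0, 0.0, -81.5]
wrist_force: [0.6, -1.0, -0.5]
opening: 0.032
time: 60.95
ee_pos: [0.5131, 0.0803, 0.165]
tcp_rot: [-180.0, 0.0, -81.5]
wrist_force: [0.6, 0.7, 0.3]
opening: 0.0315
bar [ 426.9 -112.1   46. ] 0.045
bar [ 424.5 -153.5   46. ] 0.0445
bar [ 426.4 -203.7   46. ] 0.0442
obj 609 385  69x69 ang 11 zt 28 [198 151 100]
obj 510 185  42x41 ang 76 zt 60 [54 46 39]
obj 413 276  58x57 ang 46 zt 18 [201 223 223]
[0.10806746 0.28596816] [ 0.51681403 -0.33047267  0.2871287 ]
cover slope dy/dz [-0.16884771 -0.28313261] angle 1.7380663475865767 y at z.062 -0.29360116318471763
[0.51285155 0.08320032 0.16496195] [-1.79982671e+02  9.41705946e-02 -8.11436555e+01] 61.05 [  9.2  -0.1  -4.4  85.7   0.1 -89.7]
```

View pics/bay2.png

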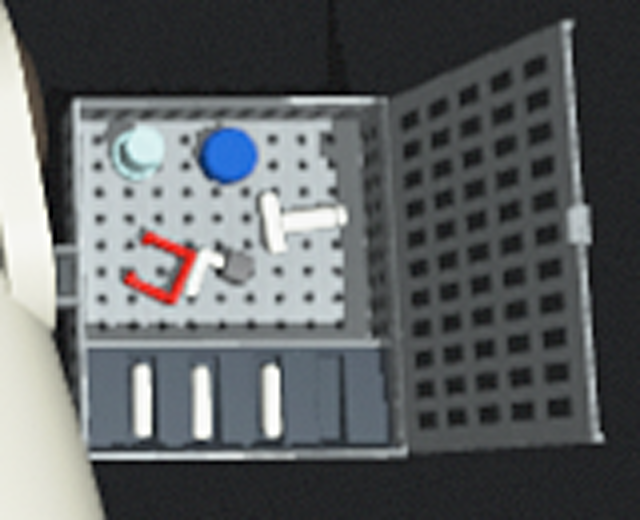

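Everything is in: stopper (138,150), cap (228,155), key (300,215), clip (160,268), elbow (235,265), and bars in three slots. The cover stands at about 1.74 rad. I close the fingers, rise, and go over behind the cover.

```bash
H="python3 -m handwheel"
$H '[[0,0,-0.04,0,0,4.25],[0,0,-0.04,0,0,4.25],[0,0,-0.04,0,0,0],[0,0,-0.04,0,0,0],[0,0,-0.04,0,0,0],[0,0,0,0,0,0],[0,0,0,0,0,0],[0,0,0,0,0,0]]' -1 30
$H '[[0.0394,0,0,0,0,0],[0.0394,0,0,0,0,0],[0.0394,0,0,0,0,0],[0.0394,0,0,0,0,0],[0.0394,0,0,0,0,0],[0.0394,0,0,0,0,0],[0,0,0,0,0,0],[0,0,0,0,0,0]]'
python3 plan.py 513 -395 365 270
```

```text
time: 61.72
ee_pos: [0.5141, 0.0781, 0.3643]
tcp_rot: [180.0, 0.0, -90.0]
wrist_force: [0.3, -0.1, -1.3]
opening: -0.0001
time: 62.38
ee_pos: [0.5134, -0.1599, 0.3625]
tcp_rot: [179.8, 0.1, -90.2]
wrist_force: [-0.4, 0.1, -0.2]
opening: 0.0001
t 62.4 pos [ 513.4 -159.9  362.5] [ 1.798e+02  1.000e-01 -9.020e+01] open 0.1 F [-0.4  0.1 -0.2]
turn [ 0.2  0.1 -0.2] /1: [ 0.21  0.09 -0.19] | shift [235.1   0.4  -2.5] /6: [ 0.0392  0.0001 -0.0004]
```

```bash
H="python3 -m handwheel"
$H '[[0.0392,0,0,0,0,0],[0.0392,0,0,0,0,0],[0.0392,0,0,0,0,0],[0.0392,0,0,0,0,0],[0.0392,0,0,0,0,0],[0.0392,0,0,0,0,0],[0,0,0,0,0,0],[0,0,0,0,0,0]]'
$H '[[0,0,0.04,0,0,0],[0,0,0.04,0,0,0],[0,0,0.04,0,0,0],[0,0,0,0,0,0],[0,0,0,0,0,0],[0,0,0,0,0,0],[0,0,0,0,0,0],[0,0,0,0,0,0]]'
python3 plan.py 513 -340 245 270
```

```text
time: 63.05
ee_pos: [0.5146, -0.3941, 0.3614]
tcp_rot: [179.8, 0.2, -90.0]
wrist_force: [-0.5, 1.1, -0.9]
opening: 0.0004
time: 63.72
ee_pos: [0.5157, -0.3938, 0.2531]
tcp_rot: [-179.7, -0.2, -89.9]
wrist_force: [-0.6, -0.1, -0.7]
opening: -0.0002
t 63.7 pos [ 515.7 -393.8  253.1] [-179.7   -0.2  -89.9] open -0.2 F [-0.6 -0.1 -0.7]
turn [-0.3 -0.2  0.1] /1: [-0.3  -0.2   0.07] | shift [-53.8   2.7   8.1] /2: [-0.0269  0.0014  0.0041]
```

Now push in +y (−tx), slowly.

```bash
H="python3 -m handwheel"
$H '[[-0.015,0,0.002,0,0,0],[-0.015,0,0.002,0,0,0],[-0.015,0,0.002,0,0,0],[-0.015,0,0.002,0,0,0],[-0.01,0,0,0,0,0],[-0.01,0,0,0,0,0],[-0.01,0,0,0,0,0],[-0.01,0,0,0,0,0]]'
$H '[[-0.01,0,0,0,0,0],[-0.01,0,0,0,0,0],[-0.01,0,0,0,0,0],[-0.01,0,0,0,0,0],[-0.01,0,0,0,0,0],[-0.01,0,0,0,0,0],[-0.01,0,0,0,0,0],[-0.01,0,0,0,0,0]]'
cat > cov.py <<'E'
from h import *
c=look('top'); P=cloud(c)
m=(P[...,2]>.07)&(P[...,2]<.292)&(P[...,0]>.4)&(P[...,0]<.63)&(P[...,1]<-.05)&(P[...,1]>-.42)
m&=(np.abs(P[...,0]-.513)>.07); q=P[m]
print(len(q)); a=np.arctan2(q[:,2]-.062,q[:,1]+.291); print('cover angle pct',np.percentile(a,[10,50,90]).round(3), 'ymax %.3f zmax %.3f'%(np.percentile(q[:,1],98),np.percentile(q[:,2],98)))
E
python3 cov.py
```

```text
time: 64.38
ee_pos: [0.5147, -0.2928, 0.2418]
tcp_rot: [-179.9, -0.0, -90.0]
wrist_force: [0.7, -1.5, 0.5]
opening: -0.0002
time: 65.05
ee_pos: [0.5142, -0.2121, 0.2409]
tcp_rot: [180.0, 0.0, -90.0]
wrist_force: [-0.0, 0.1, 0.1]
opening: 0.0
523
cover angle pct [1.06  1.069 1.09 ] ymax -0.179 zmax 0.260
```

```bash
H="python3 -m handwheel"
$H '[[-0.01,0,0,0,0,0],[-0.01,0,0,0,0,0],[-0.01,0,0,0,0,0],[0,0,0,0,0,0],[0,0,0,0,0,0],[0.02,0,-0.03,0,0,0],[0.02,0,-0.03,0,0,0],[0,0,-0.03,0,0,0]]'
python3 cov.py
$H '[[0,0,0,0,0,0],[0,0,0,0,0,0],[0,0,0,0,0,0],[0,0,0,0,0,0],[0,0,0,0,0,0],[0,0,0,0,0,0],[0,0,0,0,0,0],[0,0,0,0,0,0]]'
python3 cov.py
$H '[[0,0,0,0,0,0],[0,0,0,0,0,0],[0,0,0,0,0,0],[0,0,0,0,0,0],[0,0,0,0,0,0],[0,0,0,0,0,0],[0,0,0,0,0,0],[0,0,0,0,0,0]]'
python3 cov.py; python3 plan.py 513 -91 130 270
```

```text
time: 65.77
ee_pos: [0.5137, -0.2257, 0.331]
tcp_rot: [179.9, 0.0, -90.1]
wrist_force: [0.6, 0.1, -0.8]
opening: -0.0003
1564
cover angle pct [0.737 0.754 0.842] ymax -0.126 zmax 0.212
time: 66.48
ee_pos: [0.5142, -0.2232, 0.3307]
tcp_rot: [180.0, 0.0, -89.9]
wrist_force: [-0.3, 0.3, 0.3]
opening: 0.0003
2112
cover angle pct [0.181 0.205 0.264] ymax -0.075 zmax 0.106
time: 67.2
ee_pos: [0.5143, -0.2233, 0.3309]
tcp_rot: [180.0, 0.0, -90.0]
wrist_force: [-0.3, 0.4, -0.9]
opening: -0.0001
1605
cover angle pct [0.072 0.093 0.14 ] ymax -0.070 zmax 0.083
t 67.2 pos [ 514.3 -223.3  330.9] [180.   0. -90.] open 0.0 F [ 0.3  0.9 -0.1]
turn [0. 0. 0.] /1: [0.01 0.03 0.04] | shift [-132.3    1.3  200.9] /6: [-0.022   0.0002  0.0335]
```

It rests at about 0.07 rad. I move over the press point.

```bash
H="python3 -m handwheel"
$H '[[-0.022,0,0.0335,0,0,0],[-0.022,0,0.0335,0,0,0],[-0.022,0,0.0335,0,0,0],[-0.022,0,0.0335,0,0,0],[-0.022,0,0.0335,0,0,0],[-0.022,0,0.0335,0,0,0],[0,0,0.01,0,0,0],[0,0,0,0,0,0]]'
$H '[[0,0,0.01,0,0,0],[0,0,0.005,0,0,0],[0,0,0.005,0,0,0],[0,0,0.003,0,0,0],[0,0,0,0,0,0],[0,0,0,0,0,0],[0,0,0,0,0,0],[0,0,0,0,0,0]]'
python3 plan.py 513 -91 82 270
```

```text
time: 67.92
ee_pos: [0.5125, -0.0901, 0.117]
tcp_rot: [179.7, 0.1, -89.8]
wrist_force: [0.3, 0.2, -0.2]
opening: 0.0002
time: 68.58
ee_pos: [0.5142, -0.0913, 0.0972]
tcp_rot: [-180.0, 0.0, -90.0]
wrist_force: [0.2, 0.1, -0.9]
opening: -0.0001
t 68.6 pos [514.2 -91.3  97.2] [-180.    0.  -90.] open -0.1 F [ 0.2  0.1 -0.9]
turn [-0.  0.  0.] /1: [-0.01  0.02  0.03] | shift [-0.3  1.2 15.2] /1: [-0.0003  0.0012  0.0152]
```

```bash
H="python3 -m handwheel"
$H '[[0,0,0.003,0,0,0],[0,0,0.003,0,0,0],[0,0,0.002,0,0,0],[0,0,0.002,0,0,0],[0,0,0,0,0,0],[0,0,0,0,0,0],[0,0,0,0,0,0],[0,0,0,0,0,0]]'
$H '[[0,0,0.002,0,0,0],[0,0,0,0,0,0],[0,0,0.002,0,0,0],[0,0,0,0,0,0],[0,0,0.002,0,0,0],[0,0,0,0,0,0],[0,0,0,0,0,0],[0,0,0,0,0,0]]'
```

```text
time: 69.25
ee_pos: [0.5141, -0.0912, 0.0868]
tcp_rot: [180.0, 0.0, -90.0]
wrist_force: [-0.1, 0.5, -0.4]
opening: 0.0
time: 69.92
ee_pos: [0.5142, -0.0912, 0.0819]
tcp_rot: [-180.0, 0.0, -90.0]
wrist_force: [-3.9, 1.0, 8.0]
opening: -0.0001
```

```bash
H="python3 -m handwheel"
$H '[[0,0,0.001,0,0,0],[0,0,0,0,0,0],[0,0,0.001,0,0,0],[0,0,0,0,0,0],[0,0,0,0,0,0],[0,0,0,0,0,0],[0,0,0,0,0,0],[0,0,0,0,0,0]]'
$H '[[0,0,-0.02,0,0,0],[0,0,-0.04,0,0,0],[0,0,-0.04,0,0,0],[0,0,-0.04,0,0,0],[0.04,0,-0.04,0,0,0],[0.04,0,-0.03,0,0,0],[0.04,0,0,0,0,0],[0.04,0,0,0,0,0]]'
cat > shut.py <<'E'
from h import *
c=look('top'); P=cloud(c); s=look('scene'); save(s,'shut',(70,120,270,260),3)
for cc in(c,s):
    P=cloud(cc); m=(P[...,2]>.05)&(P[...,2]<.12)&(P[...,0]>.4)&(P[...,0]<.63)&(P[...,1]<-.075)&(P[...,1]>-.28); q=P[m]
    if len(q)<50: continue
    a=np.polyfit(q[:,1],q[:,2],1); print(len(q),'slope %.4f z at free edge %.4f at hinge %.4f'%(a[0],np.polyval(a,-.065),np.polyval(a,-.291)))
E
python3 shut.py
```

```text
time: 70.58
ee_pos: [0.5143, -0.0912, 0.0816]
tcp_rot: [-179.9, 0.0, -90.0]
wrist_force: [-10.2, 1.5, 21.2]
opening: -0.0002
time: 71.25
ee_pos: [0.5148, -0.2355, 0.2755]
tcp_rot: [-179.8, -0.1, -89.9]
wrist_force: [2.2, -0.6, 0.0]
opening: 0.0
5728 slope -0.0004 z at free edge 0.0646 at hinge 0.0646
4295 slope 0.0002 z at free edge 0.0649 at hinge 0.0648
```

View pics/shut.png

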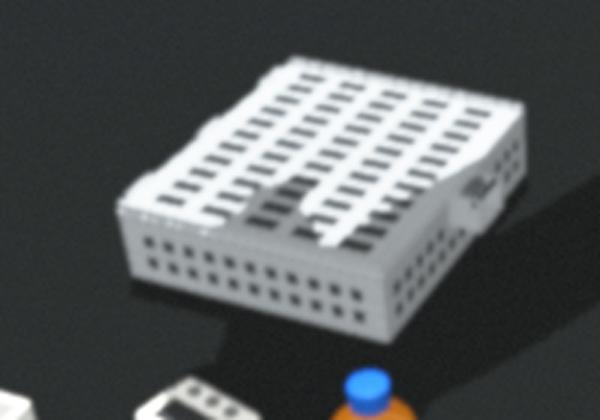

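```bash
python3 -m handwheel '[[0,0,0,0,0,0],[0,0,0,0,0,0],[0,0,0,0,0,0],[0,0,0,0,0,0],[0,0,0,0,0,0],[0,0,0,0,0,0],[0,0,0,0,0,0],[0,0,0,0,0,0]]'
python3 shut.py; python3 chk.py | grep obj; python3 -c "
from workcell import order; print(order.job_done())"
```

```text
time: 72.02
ee_pos: [0.5143, -0.2338, 0.2734]
tcp_rot: [-180.0, 0.0, -89.9]
wrist_force: [0.6, -0.3, 1.0]
opening: -0.0003
5710 slope 0.0001 z at free edge 0.0646 at hinge 0.0646
4289 slope 0.0005 z at free edge 0.0650 at hinge 0.0649
obj 609 385  70x68 ang 84 zt 29 [191 144  96]
obj 528 86  30x29 ang 61 zt 22 [ 37 100 192]
obj 510 185  42x41 ang 73 zt 60 [70 63 58]
obj 414 276  59x57 ang 45 zt 17 [193 217 217]
obj 346 62  51x51 ang 38 zt 35 [ 29  66 122]
the job is handed in; nothing more can be done
None
```

The job is done and handed in at about 72 s of the 210 s. I placed the three stir bars on the bench in slots 4, 3 and 2. The stopper, the 40 mm blue cap (middle of three sizes), the clip, the elbow and the stopcock key went into the bay. Then I swung the cover over and pressed it shut.

- **Bars and fittings:** before closing, the bars' centres were within about 3 mm of where I measured the slots, with tops at z 44–46 mm. All five fittings lay flat or standing on the bay floor. With the cover shut they can't be seen any more.
- **Cover:** after I let go, both cameras showed it flat, with a slope under 0.001 and its top face at about 65 mm. It stayed that way over a second look. The last press reached 21 N, above the stated 5–8 N but well below the force limits.
- **Other things on the bench:** the dish, cork ring, jar and the other two blue caps were still where they started. I did not re-measure the bottles, tweezers and timer, but the arm did not work near them.
- **What went wrong:** the first approach hit the last joint's limit, so that move stopped short. I switched to other tool angles and nothing was touched.

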